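# Make the X-ray analyser safe, load the next sherds, refit its hood and arm it

### The job

The X-ray analyser was left armed: first make it safe by lifting the red guard, flipping the high-voltage toggle under it to safe (leaning to the front) and closing the guard, then lift the yellow shield hood off and stand it on the black rubber mat. Lay every sherd waiting on the grey foam sheet flat and centred over a measuring window of its own, and lower the hood back over the two locating pins until its flange rests flush on the deck. Last, lift the guard, flip the toggle to armed (leaning to the back) and close the guard; the toggle must never be armed while the hood is off its seat, and the amber bottle and the glass dish stay where they are.

Things in the scene. Friction and masses are not known exactly. Their poses are not given: they have to be found in the camera images.
- analyser: White flat X-ray analyser, fixed, 160 (x) x 480 (y) x 45 mm high. Origin under its middle; its front is -x (robot side), y left, z up. Left three quarters: aluminium sample deck, 45 mm above the table, three flush windows in a row along y, 90 mm apart, a locating pin beyond each end. Right quarter (y -0.233 to -0.137): grey control panel, also at 45 mm, with the red guard; lamps and key behind it are 7 mm tall.
- bed_center (a point): Middle of the sample bed on the deck's top face, halfway between the locating pins (= window_2); axes as the analyser's.
- pin_1 (a point): Foot of the left locating pin on the deck's top face, 160 mm to +y of bed_center. Steel pin 10 mm thick, 23.5 mm tall, the upper 9 mm a tapered nose (5 mm thick near the end).
- pin_2 (a point): Foot of the right locating pin, 160 mm to -y of bed_center; same make.
- window_1 (a point): Centre of the left measuring window (black disc of 30 mm in a dark steel ring of 38 mm), on the deck's top face; axes as the analyser's.
- window_2 (a point): Centre of the middle measuring window, same make.
- window_3 (a point): Centre of the right measuring window, same make.
- hood: Loose shield hood, 0.55 kg: steel flange 120 (x) x 350 (y) x 5 mm with two 13 mm holes at y = +160 and -160 mm, and on it a yellow box, outside 108 x 293 mm, top 46 mm above the flange's underside, hollow below (102 x 287 mm, 43 mm high). Origin at the middle of the flange's underside, z up. Fits either way round, its y along the analyser's y. Starts seated over the pins.
- hood_handle (a point): Middle of the hood's black bar handle, 81 mm above the flange's underside; axes as the hood's. The bar runs along y: 126 mm long, 14 mm thick (x) and 14 mm high, on two round posts 50 mm either side of the middle; 28 mm free below it.
- mat_center (a point): Middle of the top face of the flat black rubber mat, 380 (x) x 145 (y) x 3 mm, fixed on the table right of the analyser; x along its long side, pointing away from the robot. The hood stands on it with the hood's y along this x.
- guard_cover (a joint): Angle of the red switch guard in rad: 0 shut, 1.9 fully open (leaning back past upright). By its weight it falls open beyond about 1.3 and shut below about 0.8; under 1 N at the front edge moves it.
- guard_hinge (a point): Middle of the guard's hinge line, 6 mm above the panel, at the guard's back (+x) edge, along the analyser's y; axes as the analyser's. Shut, the guard is a red shell 36 mm wide (y), reaching 64 mm to the front (-x) of the hinge, top 34 mm and lower edge 4 mm above the panel; a 3 mm thick lip sticks out 8 mm more at the front, 15 mm up. Free space on both sides: pinch it across y and swing it up.
- cover_grip (a point): Point between the guard's side walls near its front: 48 mm in front of the hinge line and 13 mm above it when shut; it moves with the guard.
- hv_toggle (a joint): Angle of the high-voltage toggle in rad: 0 safe (leans 0.42 rad to the front, -x), 0.84 armed (leans 0.42 rad to the back; so at the start). Stiff: it stays where it is left, about 2 N at the tip move it, so push it all the way.
- toggle_tip (a point): Upper end of the steel toggle bat, 7 to 9 mm thick, about 27 mm above the panel. It tips about a pivot 40 mm in front of the hinge line and 3 mm above the panel; the bush round its foot is 9 mm high. Push it, or pinch it across y; free on both sides with the guard open.
- sherd_2: Long sherd of an amphora wall, loose, flat, irregular, 12 mm thick. Origin mid-underside, z up. The narrowest pinch is along the body's own direction (cos a, sin a, 0) with a = 1.83 rad, there 48 mm wide; at right angles to that it is 86 mm long. Mass about 40 g. Waits flat on the 3 mm thick grey foam sheet. May be absent.
- sherd_5: Broad sherd of an amphora wall, loose, flat, irregular, 16 mm thick. Origin mid-underside, z up. The narrowest pinch is along the body's own direction (cos a, sin a, 0) with a = 0.26 rad, there 59 mm wide; at right angles to that it is 86 mm long. Mass about 50 g. Waits flat on the 3 mm thick grey foam sheet. May be absent.
- sherd_6: Thick sherd of an amphora wall, loose, flat, irregular, 21 mm thick. Origin mid-underside, z up. The narrowest pinch is along the body's own direction (cos a, sin a, 0) with a = 0.52 rad, there 45 mm wide; at right angles to that it is 80 mm long. Mass about 50 g. Waits flat on the 3 mm thick grey foam sheet. May be absent.
- sherd_7: Small sherd of an amphora wall, loose, flat, irregular, 10 mm thick. Origin mid-underside, z up. The narrowest pinch is along the body's own direction (cos a, sin a, 0) with a = 1.31 rad, there 41 mm wide; at right angles to that it is 46 mm long. Mass about 25 g. Waits flat on the 3 mm thick grey foam sheet. May be absent.
- amber_bottle: Bystander: amber glass bottle with a white cap, 61 mm wide, 122 mm tall, left of the analyser. Leave alone.
- petri_dish: Bystander: glass dish with clay flakes, 60 mm wide, 13 mm high, left of the analyser's front. Leave alone.
Not all that is in view belongs to the job. Leave any green look-alike of the sherd_7 alone.

How it is judged:
By the outcome, as a careful person would: the job done as asked, in the order asked, and still so for the second after the job is handed in, with the robot touching nothing.
Of sherd_2, sherd_5, sherd_6, sherd_7 only 2 to 3 are there at a start; the rules pass over those that are not, and their reading is None.
At some moment in a run one of hood may be knocked a few centimetres aside while the robot is not near it.
Once in a run the grip may slacken for a moment while it holds something.
It also fails if it takes over 210 s, if anything falls off the work surface, if the arm or the gripper's body presses on something with over 40 N, if the wrist force passes 120 N, or if a joint passes its speed limit or range.

### The arm

A 6-joint arm with a two-finger parallel gripper is mounted at the origin on a cart in front of the work surface, level with it; the furniture and walls round the work are solid. World frame = base frame: x ahead of the robot, y to its left, z up, the work surface at z = 0. Lengths are in m, angles in rad, forces in N, time in s.
With the tool pointing down it reaches from about 0.375 to 0.9 m from the base axis. Payload 3.1 kg.
Tool frame: the origin (TCP) lies between the finger pads; the fingertips stand 17 mm ahead of it and the grasp point (between the pads) lies 2 mm behind it; z points along the fingers, y is the line along which they close (so a half turn about z gives the same grasp; the last joint's range is limited). The gripper opens to 85 mm and grips with 20 to 120 N. Pads are 22 mm wide; open, the fingers measure 114 mm over their backs; the gripper's body (76 mm by 85 mm) begins 54 mm behind the grasp point. The pads swing forward as they close: fully open they stand 13 mm farther back than shut.
Start: joints at [-1.431, 0.527, 1.433, -0, 1.181, -0.178], TCP at [0.195, -0.594, 0.248] pointing down, gripper open.
Joint ranges: [-3.08, 3.08], [-0.75, 2.2], [0.22, 2.44], [-1.43, 4.57], [0, 2.65], [-2.85, 2.85]. Speed limits (rad/s): [2.79, 2.79, 3.14, 3.14, 3.14, 3.14].

### API

Orientations are given as a unit quaternion [x, y, z, w].
In Python, from station import sense, vision, order gives the robot as it stands.
- The arm moves only by the shell command python3 -m crank 'ROWS' [OPENING] [FORCE]. ROWS is JSON, a list of rows, each an object with "dp": the shift along the world's x, y, z in units of 30 mm (1.0 is 30 mm), a list of three; "angular": the turn, a rotation vector about the world's x, y, z in degrees, a list of three. In form: [{"dp": [dx, dy, dz], "angular": [ax, ay, az]}, ...]. A call has 1 to 20 rows; each row shifts and turns the commanded pose from where the row before left it; what a row does not reach is not made up. A row lasts 1/10 s, in which the tool goes at most 50 mm and 8.59 degrees, less where a joint would pass 70% of its speed; a pose out of reach is approached as far as the arm can. A call is refused whole if a number of a shift passes 1 or a number of a turn 8.59, either way. A call with a gripper value outside its range is refused whole. OPENING is the closure, from 0 (fully open) to 1 (shut), set as the call begins (- or left out, the last holds). The fingers move at their own pace and stop on an object; FORCE is the grip in N (left out, the last holds). Time passes only in rows, so rows that do not move let the fingers close. It gives the time, the measured TCP pose, the force, the opening and the grip force at its end, in the units of the state.
- sense(): the state, without advancing time (a new reading comes with each control period).
- vision.snapshot(name): name is "scene" or "top" or "wrist"; returns a dict with "image" (420x560x3 uint8, blue, green, red), "range_z" (420x560 float32, m along the optical axis (not along the pixel's ray), 0 where there is no reading), "mtx" (3x3 intrinsics, pixels), "pose" (4x4, takes a point from camera to world coordinates); the wrist camera has in their place "mount" (4x4, takes a point from camera to tool coordinates, whose origin is the TCP and whose axes are the flange's). Camera axes: x right, y down, z forward; pixel columns grow to the right and rows downward; lengths in m; the calibration is good to about 2 mm. The wrist camera is an equidistant fisheye: a pixel r from the principal point sees the ray r / f radians off the axis. A picture is of the moment at which its call begins: read the wrist's pose just before it.
- order.sign_off(): hands the job in; it is judged then, once.
The state is a dict: "t": time; "q": joint angles; "qd": joint speeds; "tau": joint torques, N m; "tcp_pos": TCP position; "tool_rot": TCP orientation; "force": force on the tool from outside, world axes, zero at the start; "ft_torque": the same for the moment, N m; "finger_gap": opening from 0.0 (shut) to 1.0 (fully open); "gripper_force": force on a finger pad.
Only numpy, scipy, OpenCV 4.12 (cv2) and the standard library are available. Lean on these libraries where they do the work, as an engineer would, in place of code of your own. Each camera call takes 0.05 s, during which the arm holds its last target. There are 200 camera calls.

## Working session

There is one attempt and no reset: what is moved stays moved. The work goes in short steps, Python scripts to look and compute and a shell command to move; the robot and the scene stay as the last step left them, time stands still between calls to the robot, and variables do not carry over. Pictures are saved under pics/ and viewed, at most 17 in all, crops included, and the job is handed in when it is done.

```bash
ls; mkdir -p pics; python3 - <<'E'
from station import sense, vision
import cv2, numpy as np
s=sense();print(s)
for n in("scene","top"):
    d=vision.snapshot(n);cv2.imwrite(f"pics/{n}0.png",d["image"]);np.savez(f"{n}0.npz",**{k:d[k] for k in("image","range_z","mtx","pose")})
    print(n,d["mtx"],d["pose"])
E
```

```text
pics
{'t': 0.0, 'q': array([-1.43149145e+00,  5.28477464e-01,  1.43392248e+00,  1.15275284e-06,
        1.18141230e+00, -1.78491316e-01]), 'qd': array([ 0.00089468, -0.001053  ,  0.00256995, -0.00153081, -0.00040533,
       -0.00010821]), 'tau': array([-6.36922869e-04, -4.42353272e+01, -1.78022772e+01, -3.55334741e-04,
        8.43287475e-03, -2.09559389e-06]), 'tcp_pos': array([ 0.19523167, -0.59299457,  0.24732023]), 'tool_rot': array([ 9.87401664e-01,  1.58229967e-01,  2.22759645e-05, -1.10957224e-03]), 'force': array([ 0.825312  , -0.12838779,  0.46665044]), 'ft_torque': array([-0.02620199, -0.01755686,  0.01175924]), 'gripper_force': 0.0, 'finger_gap': 0.9991256859319203}
scene [[517.78164274   0.         278.35721154]
 [  0.         517.78164274 208.55061928]
 [  0.           0.           1.        ]] [[ 0.86545813 -0.27236564  0.42047495 -0.07455605]
 [-0.50033399 -0.42726012  0.75307018 -1.0524819 ]
 [-0.02545826 -0.86212862 -0.50604953  0.80196294]
 [ 0.          0.          0.          1.        ]]
top [[471.09066383   0.         289.13395427]
 [  0.         471.09066383 218.18533189]
 [  0.           0.           1.        ]] [[-9.26949769e-03 -9.95272725e-01  9.66761525e-02  3.71192548e-01]
 [-9.99956099e-01  9.09361276e-03 -2.25977122e-03 -5.98494323e-03]
 [ 1.36995316e-03 -9.66928552e-02 -9.95313325e-01  1.41822297e+00]
 [ 0.00000000e+00  0.00000000e+00  0.00000000e+00  1.00000000e+00]]
```

View pics/top0.png

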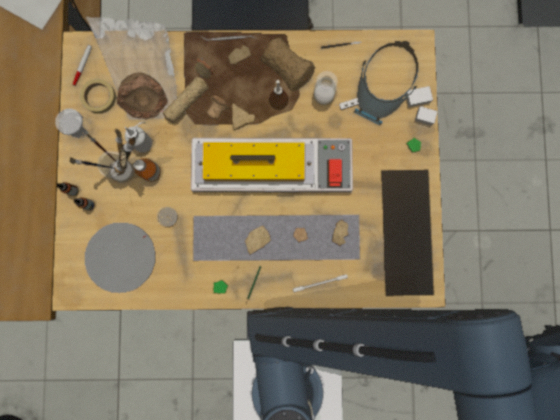

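View pics/scene0.png

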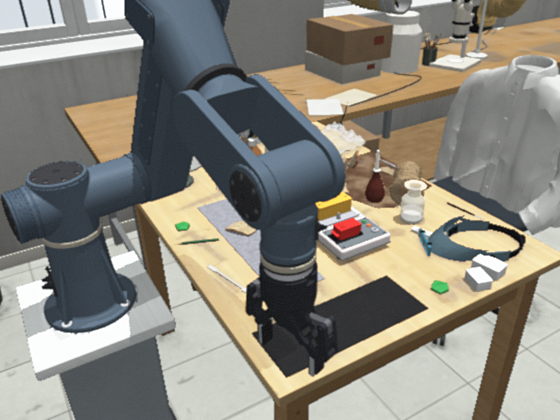

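The top view shows the hood (253,160), the guard (335,172), the mat (408,232), and three sherds on the foam at about (258,238), (300,235) and (341,232). The green look-alikes are at (220,287) and (414,145), off the foam, so I leave them alone. Next I measure these.

```bash
cat > lib.py <<'E'
import numpy as np, cv2
from scipy.spatial.transform import Rotation as R
from station import sense, vision
def cast(d,uv,z):
    uv=np.atleast_2d(np.asarray(uv,float)); K=d["mtx"]
    x=(uv-[K[0,2],K[1,2]])/[K[0,0],K[1,1]]
    if d.get("fish"):
        r=np.linalg.norm(x,axis=1,keepdims=True); r=np.maximum(r,1e-9)
        v=np.hstack([x/r*np.sin(r),np.cos(r)])
    else: v=np.hstack([x,np.ones((len(x),1))])
    P=d["pose"]; w=v@P[:3,:3].T; return P[:3,3]+w*((z-P[2,3])/w[:,2:])
def snap(n):
    s=sense(); d=dict(vision.snapshot(n))
    if n=="wrist":
        T=np.eye(4);T[:3,:3]=R.from_quat(s["tool_rot"]).as_matrix();T[:3,3]=s["tcp_pos"]
        d["pose"]=T@d["mount"]; d["fish"]=True
    return d
def load(f): return dict(np.load(f))
def blobs(mask,amin):
    cs,_=cv2.findContours(mask.astype(np.uint8),cv2.RETR_EXTERNAL,cv2.CHAIN_APPROX_NONE)
    return [c[:,0,:] for c in cs if cv2.contourArea(c)>amin]
def rect(p):
    (c,wh,a)=cv2.minAreaRect((p[:,:2]*1000).astype(np.float32)); 
    if wh[0]<wh[1]: wh=wh[::-1]; a+=90
    return np.round(c,1),np.round(wh,1),round((a+90)%180-90,1)  # mm, long x short, angle of long side
def hsv(d): return cv2.cvtColor(d["image"],cv2.COLOR_BGR2HSV).astype(int)
def tcp():
    s=sense();m=R.from_quat(s["tool_rot"]).as_matrix();return s["tcp_pos"],m
E
python3 - <<'E'
from lib import *
d=load("top0.npz");h=hsv(d);H,S,V=[h[...,i] for i in range(3)]
v,u=np.mgrid[:420,:560]
def show(n,m,z,a):
    for b in blobs(m,a):
        print(n,b.mean(0).round(),rect(cast(d,b,z)),"n",len(b))
show("hood",(H>20)&(H<35)&(S>180)&(V>120)&(v>130)&(v<195)&(u>190)&(u<320),.091,500)
show("guard",((H<6)|(H>174))&(S>150)&(v>140)&(v<200)&(u>310),.079,100)
show("mat",(V<70)&(u>370)&(u<445)&(v>160)&(v<305),.003,2000)
foam=(S<60)&(v>205)&(v<270)&(u>180)&(u<370)
show("foam",foam,.003,2000)
for z in(.013,.017,.022):show("sherd%.3f"%z,(H>8)&(H<25)&(S>70)&(v>218)&(v<256)&(u>200)&(u<355),z,60)
show("analyser",(S<50)&(V>110)&(v>130)&(v<200)&(u>185)&(u<358),.045,500)
g=d["range_z"];print(g[160,210],g[238,258])
def pt(u_,v_):
    K=d["mtx"];z=g[v_,u_];return (d["pose"]@[ (u_-K[0,2])/K[0,0]*z,(v_-K[1,2])/K[1,1]*z,z,1])[:3]
for q in[(258,238),(300,235),(341,232),(258,253),(400,270),(335,172),(220,160)]:print(q,pt(*q).round(4))
i=d["image"];cv2.imwrite("pics/crop1.png",np.vstack([cv2.resize(i[130:200,185:360],None,fx=4,fy=4,interpolation=2),cv2.resize(i[205:270,185:360],None,fx=4,fy=4,interpolation=2)]))
E
```

```text
hood [253. 161.] (array([665.8,  94.2]), array([289.3, 104.8]), 89.5) n 267
guard [335. 172.] (array([ 632.5, -142.6]), array([73.4, 34.7]), -1.0) n 70
mat [407. 233.] (array([ 464.6, -362.8]), array([372. , 138.8]), 0.2) n 332
foam [276. 237.] (array([451.4,  30.6]), array([499., 134.]), 89.9) n 416
sherd0.013 [300. 234.] (array([458.5, -41.2]), array([38.9, 35.9]), -0.5) n 37
sherd0.013 [257. 239.] (array([446.3,  89.1]), array([78.5, 56.1]), -60.7) n 67
sherd0.013 [340. 233.] (array([ 464., -162.]), array([71.1, 40.5]), -19.4) n 59
sherd0.017 [300. 234.] (array([458.2, -41.1]), array([38.8, 35.8]), -0.5) n 37
sherd0.017 [257. 239.] (array([446. ,  88.9]), array([78.3, 55.9]), -60.7) n 67
sherd0.017 [340. 233.] (array([ 463.7, -161.6]), array([70.9, 40.4]), -19.4) n 59
sherd0.022 [300. 234.] (array([457.9, -41. ]), array([38.6, 35.6]), -0.5) n 37
sherd0.022 [257. 239.] (array([445.8,  88.5]), array([78. , 55.7]), -60.7) n 67
sherd0.022 [340. 233.] (array([ 463.4, -161. ]), array([70.7, 40.3]), -19.4) n 59
analyser [271. 164.] (array([665.2,  41.8]), array([476. , 159.5]), 89.5) n 419
1.347546 1.3981364
(258, 238) [0.4487 0.0838 0.0208]
(300, 235) [ 0.4571 -0.0412  0.0109]
(341, 232) [ 0.464  -0.1625  0.0245]
(258, 253) [0.4047 0.085  0.0045]
(400, 270) [ 3.501e-01 -3.396e-01  3.000e-04]
(335, 172) [ 0.6334 -0.1423  0.0814]
(220, 160) [0.6689 0.1871 0.0932]
```

View pics/crop1.png

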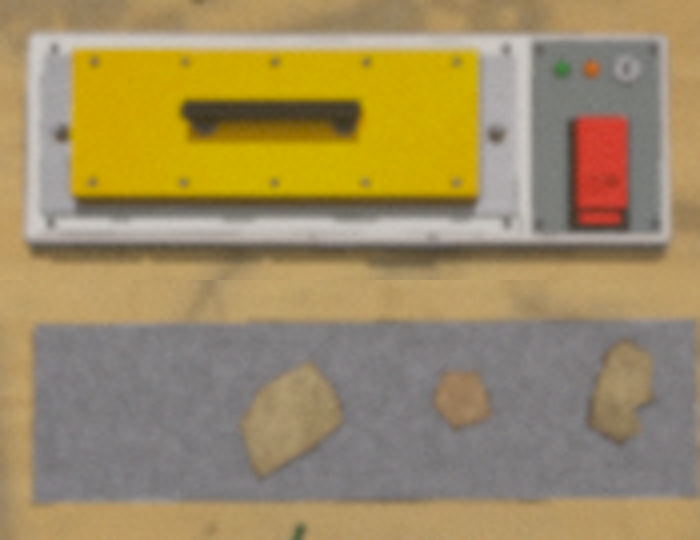

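Analyser yaw is about -0.5°, bed_center about (0.666, 0.094) and guard hinge about (0.668, -0.143). The outlines and heights match sherd_5 at (258,238), 16 mm; sherd_7 at (300,235), 10 mm, clay-coloured; and sherd_6 at (341,232), 21 mm. Moving above the guard.

```bash
python3 -m crank '[{"dp":[0.85,0.93,0],"angular":[0,0,-6]},{"dp":[0.85,0.93,0],"angular":[0,0,-6]},{"dp":[0.85,0.93,0],"angular":[0,0,-6.2]},{"dp":[0.85,0.93,0],"angular":[0,0,0]},{"dp":[0.85,0.93,0],"angular":[0,0,0]},{"dp":[0.85,0.93,0],"angular":[0,0,0]},{"dp":[0.85,0.93,0],"angular":[0,0,0]},{"dp":[0.85,0.93,0],"angular":[0,0,0]},{"dp":[0.85,0.93,0],"angular":[0,0,0]},{"dp":[0.85,0.93,0],"angular":[0,0,0]},{"dp":[0.85,0.93,0],"angular":[0,0,0]},{"dp":[0.85,0.93,0],"angular":[0,0,0]},{"dp":[0.85,0.93,0],"angular":[0,0,0]},{"dp":[0.85,0.93,0],"angular":[0,0,0]},{"dp":[0.85,0.93,0],"angular":[0,0,0]},{"dp":[0.85,0.93,0],"angular":[0,0,0]},{"dp":[0,0,0],"angular":[0,0,0]},{"dp":[0,0,0],"angular":[0,0,0]}]' 0.4 20
python3 - <<'E'
from lib import *
p,m=tcp();print(p,m.round(3))
d=snap("wrist");cv2.imwrite("pics/w1.png",d["image"]);print(d["mtx"],d["mount"].round(3))
h=hsv(d);H,S,V=[h[...,i] for i in range(3)]
for b in blobs(((H<6)|(H>174))&(S>150),200):
    print(b.mean(0),b.min(0),b.max(0),rect(cast(d,b,.079)))
E
```

```text
t: 1.9
tcp_pos: [0.6032, -0.1464, 0.2476]
tool_rot: [1.0, 0.001, -0.001, -0.0]
force: [-0.7, 0.6, -0.3]
finger_gap: 0.603
gripper_force: 0.0
[ 0.60317723 -0.14642269  0.24762704] [[ 1.     0.002 -0.002]
 [ 0.002 -1.     0.   ]
 [-0.002 -0.    -1.   ]]
[[325.1922621    0.         286.21153537]
 [  0.         325.1922621  208.84910722]
 [  0.           0.           1.        ]] [[ 0.001 -0.954 -0.3    0.076]
 [ 1.     0.001  0.    -0.   ]
 [ 0.    -0.3    0.954 -0.125]
 [ 0.     0.     0.     1.   ]]
[282.81531532 153.76126126] [263 117] [303 192] (array([ 637.5, -143.2]), array([69.7, 36.3]), -0.6)
```

View pics/w1.png

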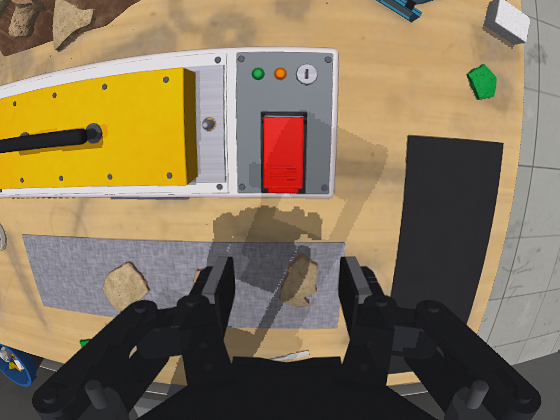

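The wrist view shows the guard at (283,154), 36 mm wide, matching the given size, with its hinge at about (0.670, -0.143). Next I descend and pinch.

```bash
python3 -m crank '[{"dp":[0.55,0.11,0],"angular":[0,0,0]},{"dp":[0,0,-1],"angular":[0,0,0]},{"dp":[0,0,-1],"angular":[0,0,0]},{"dp":[0,0,-1],"angular":[0,0,0]},{"dp":[0,0,-1],"angular":[0,0,0]},{"dp":[0,0,-1],"angular":[0,0,0]},{"dp":[0,0,-0.5],"angular":[0,0,0]},{"dp":[0,0,-0.4],"angular":[0,0,0]},{"dp":[0,0,0],"angular":[0,0,0]},{"dp":[0,0,0],"angular":[0,0,0]}]'; python3 -m crank '[{"dp":[0,0,0],"angular":[0,0,0]},{"dp":[0,0,0],"angular":[0,0,0]},{"dp":[0,0,0],"angular":[0,0,0]},{"dp":[0,0,0],"angular":[0,0,0]},{"dp":[0,0,0],"angular":[0,0,0]}]' 1 20
```

```text
t: 2.95
tcp_pos: [0.6204, -0.1446, 0.0722]
tool_rot: [1.0, -0.0, 0.001, 0.0]
force: [-0.8, 0.3, 0.4]
finger_gap: 0.598
gripper_force: 0.0
t: 3.45
tcp_pos: [0.6207, -0.1433, 0.073]
tool_rot: [1.0, -0.001, 0.001, -0.0]
force: [-0.7, 4.1, 5.8]
finger_gap: 0.416
gripper_force: 23.6
```

```bash
python3 -m crank '[{"dp":[0.16,0,0.27],"angular":[0,0,0]},{"dp":[0.21,0,0.24],"angular":[0,0,0]},{"dp":[0.25,0,0.2],"angular":[0,0,0]},{"dp":[0.28,0,0.15],"angular":[0,0,0]},{"dp":[0.3,0,0.1],"angular":[0,0,0]},{"dp":[0.31,0,0.05],"angular":[0,0,0]},{"dp":[0.32,0,-0.01],"angular":[0,0,0]},{"dp":[0.31,0,-0.06],"angular":[0,0,0]},{"dp":[0.3,0,-0.12],"angular":[0,0,0]},{"dp":[0,0,0],"angular":[0,0,0]}]'; python3 -m crank '[{"dp":[0,0,0],"angular":[0,0,0]},{"dp":[0,0,0],"angular":[0,0,0]},{"dp":[0,0,0],"angular":[0,0,0]},{"dp":[0,0,0],"angular":[0,0,0]},{"dp":[0,0,1],"angular":[0,0,0]},{"dp":[0,0,1],"angular":[0,0,0]},{"dp":[-0.7,0,1],"angular":[0,0,0]},{"dp":[-1,0,1],"angular":[0,0,0]},{"dp":[-1,0,0],"angular":[0,0,0]},{"dp":[0,0,0],"angular":[0,0,0]}]' 0.4
python3 - <<'E'
from lib import *
p,m=tcp();print(p)
d=snap("wrist");cv2.imwrite("pics/w2.png",cv2.resize(d["image"][60:260,180:380],None,fx=3,fy=3));np.savez("w2.npz",**d)
E
```

```text
t: 4.45
tcp_pos: [0.6943, -0.1438, 0.0975]
tool_rot: [1.0, 0.001, 0.001, 0.0]
force: [-1.5, 3.1, 3.1]
finger_gap: 0.416
gripper_force: 25.3
t: 5.45
tcp_pos: [0.6084, -0.1435, 0.217]
tool_rot: [1.0, -0.0, -0.001, -0.0]
force: [-0.8, -0.5, -0.7]
finger_gap: 0.601
gripper_force: 0.0
[ 0.60843578 -0.14354064  0.21704238]
```

View pics/w2.png

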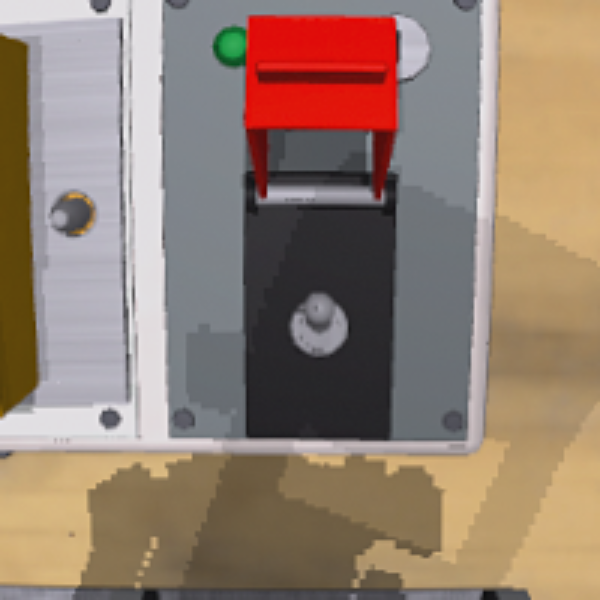

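Guard is open. The toggle tip is at crop (320,308), the bush at (319,328) and the hinge bar at (320,190).

```bash
python3 - <<'E'
from lib import *
d=load("w2.npz");d["fish"]=True
for n,c,z in(("tip",(320,308),.072),("bush",(319,328),.051),("hinge",(320,190),.051),("pin2",(62,216),.066)):
    print(n,cast(d,[180+c[0]/3,60+c[1]/3],z)[0].round(4))
E
```

```text
tip [ 0.6395 -0.1438  0.072 ]
bush [ 0.6299 -0.1435  0.051 ]
hinge [ 0.6716 -0.1438  0.051 ]
pin2 [ 0.6664 -0.0698  0.066 ]
```

```bash
python3 -m crank '[{"dp":[0.52,0,0],"angular":[0,0,0]},{"dp":[0.53,0,0],"angular":[0,0,0]},{"dp":[0,0,-1],"angular":[0,0,0]},{"dp":[0,0,-1],"angular":[0,0,0]},{"dp":[0,0,-1],"angular":[0,0,0]},{"dp":[0,0,-1],"angular":[0,0,0]},{"dp":[0,0,-0.5],"angular":[0,0,0]},{"dp":[0,0,-0.25],"angular":[0,0,0]},{"dp":[0,0,0],"angular":[0,0,0]},{"dp":[0,0,0],"angular":[0,0,0]}]'; python3 -m crank '[{"dp":[0,0,0],"angular":[0,0,0]},{"dp":[0,0,0],"angular":[0,0,0]},{"dp":[0,0,0],"angular":[0,0,0]},{"dp":[0,0,0],"angular":[0,0,0]},{"dp":[0,0,0],"angular":[0,0,0]},{"dp":[-0.18,0,0.04],"angular":[0,0,0]},{"dp":[-0.18,0,0.03],"angular":[0,0,0]},{"dp":[-0.18,0,-0.03],"angular":[0,0,0]},{"dp":[-0.18,0,-0.04],"angular":[0,0,0]},{"dp":[-0.1,0,0],"angular":[0,0,0]},{"dp":[0,0,0],"angular":[0,0,0]},{"dp":[0,0,0],"angular":[0,0,0]}]' 1 30
```

```text
t: 6.5
tcp_pos: [0.6446, -0.1444, 0.0745]
tool_rot: [1.0, 0.0, 0.001, 0.0]
force: [1.0, -0.1, -0.5]
finger_gap: 0.6
gripper_force: 0.0
t: 7.7
tcp_pos: [0.6228, -0.1434, 0.0753]
tool_rot: [1.0, -0.001, 0.005, 0.0]
force: [5.0, 6.2, 5.4]
finger_gap: 0.062
gripper_force: 31.5
```

```bash
python3 -m crank '[{"dp":[-0.1,0,0],"angular":[0,0,0]},{"dp":[-0.1,0,0],"angular":[0,0,0]},{"dp":[0,0,0],"angular":[0,0,0]}]';python3 -m crank '[{"dp":[0,0,0],"angular":[0,0,0]},{"dp":[0,0,0],"angular":[0,0,0]},{"dp":[0,0,0],"angular":[0,0,0]},{"dp":[0,0,1],"angular":[0,0,0]},{"dp":[0,0,1],"angular":[0,0,0]},{"dp":[0,0,1],"angular":[0,0,0]},{"dp":[0,0,1],"angular":[0,0,0]},{"dp":[0,0,0],"angular":[0,0,0]},{"dp":[0,0,0],"angular":[0,0,0]}]' 0.4
python3 - <<'E'
from lib import *
p,m=tcp();print(p)
d=snap("wrist");cv2.imwrite("pics/w3.png",cv2.resize(d["image"][60:260,180:380],None,fx=2,fy=2));np.savez("w3.npz",**d)
E
```

```text
t: 8.0
tcp_pos: [0.6123, -0.144, 0.0732]
tool_rot: [1.0, 0.001, -0.001, 0.0]
force: [0.3, -0.6, -0.1]
finger_gap: 0.001
gripper_force: 0.0
t: 8.9
tcp_pos: [0.613, -0.1442, 0.194]
tool_rot: [1.0, -0.0, 0.001, 0.0]
force: [-0.9, 1.0, 0.3]
finger_gap: 0.602
gripper_force: 0.0
[ 0.61298381 -0.14418972  0.19400706]
```

View pics/w3.png

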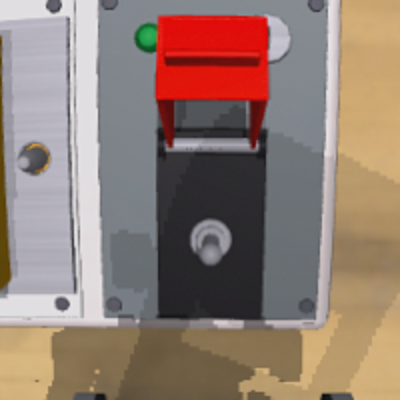

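The toggle now leans to the front: bush at (211,240), tip at (209,256). Computing the lean angle.

```bash
python3 - <<'E'
from lib import *
d=load("w3.npz");d["fish"]=True
for n,c,z in(("tip",(209,250),.072),("tipfront",(209,262),.069),("bush",(211,240),.051),("hinge",(211,144),.051)):
    print(n,cast(d,[180+c[0]/2,60+c[1]/2],z)[0].round(4))
E
```

```text
tip [ 0.6307 -0.1429  0.072 ]
tipfront [ 0.6251 -0.1429  0.069 ]
bush [ 0.6301 -0.1436  0.051 ]
hinge [ 0.6705 -0.1436  0.051 ]
```

The lean may be short of its stop, so I push from behind with closed fingers to the stop.

```bash
python3 -m crank '[{"dp":[0.6,0,0],"angular":[0,0,0]},{"dp":[0.6,0,0],"angular":[0,0,0]},{"dp":[0,0,0],"angular":[0,0,0]},{"dp":[0,0,0],"angular":[0,0,0]},{"dp":[0,0,0],"angular":[0,0,0]},{"dp":[0,0,-1],"angular":[0,0,0]},{"dp":[0,0,-1],"angular":[0,0,0]},{"dp":[0,0,-1],"angular":[0,0,0]},{"dp":[0,0,-0.6],"angular":[0,0,0]},{"dp":[0,0,-0.3],"angular":[0,0,0]},{"dp":[0,0,0],"angular":[0,0,0]},{"dp":[0,0,0],"angular":[0,0,0]}]' 1 20;
for i in 1 2 3; do python3 -m crank '[{"dp":[-0.08,0,0],"angular":[0,0,0]},{"dp":[-0.08,0,0],"angular":[0,0,0]},{"dp":[0,0,0],"angular":[0,0,0]}]'|egrep 'pos|^force';done
```

```text
t: 10.15
tcp_pos: [0.6492, -0.1442, 0.0772]
tool_rot: [1.0, 0.0, 0.001, 0.0]
force: [0.2, 0.0, -0.5]
finger_gap: -0.0
gripper_force: 0.0
tcp_pos: [0.6446, -0.1442, 0.0776]
force: [-0.4, -0.5, 1.1]
tcp_pos: [0.6399, -0.1442, 0.0772]
force: [2.2, -0.3, 3.1]
tcp_pos: [0.6381, -0.1444, 0.0772]
force: [8.3, 2.0, -0.7]
```

```bash
python3 -m crank '[{"dp":[0.3,0,0],"angular":[0,0,0]},{"dp":[0,0,1],"angular":[0,0,0]},{"dp":[0,0,1],"angular":[0,0,0]},{"dp":[0,0,1],"angular":[0,0,0]},{"dp":[0,0,0.4],"angular":[0,0,0]},{"dp":[0,0,0],"angular":[0,0,0]}]' | grep pos
python3 -m crank '[{"dp":[0.85,0,0],"angular":[0,0,0]},{"dp":[0.85,0,0],"angular":[0,0,0]},{"dp":[0,0,0],"angular":[0,0,0]},{"dp":[0,0,-1],"angular":[0,0,0]},{"dp":[0,0,-1],"angular":[0,0,0]},{"dp":[0,0,-0.85],"angular":[0,0,0]},{"dp":[0,0,0],"angular":[0,0,0]},{"dp":[0,0,0],"angular":[0,0,0]}]' 0.4 
python3 -m crank '[{"dp":[0,0,0],"angular":[0,0,0]},{"dp":[0,0,0],"angular":[0,0,0]},{"dp":[0,0,0],"angular":[0,0,0]},{"dp":[0,0,0],"angular":[0,0,0]}]' 1 20
```

```text
tcp_pos: [0.6437, -0.1442, 0.1797]
t: 12.45
tcp_pos: [0.693, -0.1436, 0.0912]
tool_rot: [1.0, 0.0, -0.002, -0.001]
force: [-0.4, 0.5, 0.8]
finger_gap: 0.599
gripper_force: 0.0
t: 12.85
tcp_pos: [0.6951, -0.1439, 0.0942]
tool_rot: [1.0, 0.0, 0.001, 0.0]
force: [-0.6, 1.9, 2.5]
finger_gap: 0.423
gripper_force: 23.9
```

```bash
python3 -m crank '[{"dp":[-0.28,0,0.14],"angular":[0,0,0]},{"dp":[-0.3,0,0.09],"angular":[0,0,0]},{"dp":[-0.31,0,0.03],"angular":[0,0,0]},{"dp":[-0.31,0,-0.02],"angular":[0,0,0]},{"dp":[-0.3,0,-0.07],"angular":[0,0,0]},{"dp":[-0.29,0,-0.13],"angular":[0,0,0]},{"dp":[-0.26,0,-0.17],"angular":[0,0,0]},{"dp":[-0.23,0,-0.22],"angular":[0,0,0]},{"dp":[-0.17,0,-0.22],"angular":[0,0,0]},{"dp":[0,0,0],"angular":[0,0,0]}]'
python3 -m crank '[{"dp":[0,0,0],"angular":[0,0,0]},{"dp":[0,0,0],"angular":[0,0,0]},{"dp":[0,0,0],"angular":[0,0,0]},{"dp":[0,0,0],"angular":[0,0,0]},{"dp":[0,0,1],"angular":[0,0,0]},{"dp":[0,0,1],"angular":[0,0,0]},{"dp":[0,0,1],"angular":[0,0,0]},{"dp":[0,0,1],"angular":[0,0,0]},{"dp":[0,0,1],"angular":[0,0,0]},{"dp":[0,0,0],"angular":[0,0,0]}]' 0.4
python3 - <<'E'
from lib import *
d=snap("wrist");h=hsv(d);H,S,V=[h[...,i] for i in range(3)]
for b in blobs(((H<6)|(H>174))&(S>150),200):
    print(b.mean(0),b.min(0),b.max(0),rect(cast(d,b,.079)))
for b in blobs((H>20)&(H<35)&(S>180)&(V>120),200):
    print(b.mean(0),b.min(0),b.max(0),rect(cast(d,b,.091)))
cv2.imwrite("pics/w4.png",d["image"])
E
```

```text
t: 13.85
tcp_pos: [0.6196, -0.1433, 0.0759]
tool_rot: [1.0, 0.0, -0.001, -0.001]
force: [0.8, 5.3, 1.2]
finger_gap: 0.416
gripper_force: 23.2
t: 14.85
tcp_pos: [0.6237, -0.1453, 0.2309]
tool_rot: [1.0, 0.0, 0.005, 0.002]
force: [0.2, -0.8, 0.2]
finger_gap: 0.596
gripper_force: 0.0
[283.23144105 179.81222707] [263 141] [304 219] (array([ 639. , -143.5]), array([69.8, 35.9]), -0.9)
[ 84.32119636 158.99479844] [ 0 91] [183 213] (array([667.5,  65.9]), array([243.7, 106.8]), 89.5)
```

```bash
python3 - <<'E'
from lib import *
print(sense()["q"].round(3))
E
```

```text
[-0.403  0.566  1.42  -0.     1.15   1.168]
```

```bash
python3 -m crank '[{"dp":[0.13,0.73,0],"angular":[0,0,8.2]},{"dp":[0.13,0.73,0],"angular":[0,0,8.2]},{"dp":[0.13,0.73,0],"angular":[0,0,8.2]},{"dp":[0.13,0.73,0],"angular":[0,0,8.2]},{"dp":[0.13,0.73,0],"angular":[0,0,8.2]},{"dp":[0.13,0.73,0],"angular":[0,0,8.2]},{"dp":[0.13,0.73,0],"angular":[0,0,8.2]},{"dp":[0.13,0.73,0],"angular":[0,0,8.2]},{"dp":[0.13,0.73,0],"angular":[0,0,8.2]},{"dp":[0.12,0.73,0],"angular":[0,0,8.2]},{"dp":[0.12,0.7,0],"angular":[0,0,7.5]},{"dp":[0,0,0],"angular":[0,0,0]},{"dp":[0,0,0],"angular":[0,0,0]}]' 0.4
cat > hoodlook.py <<'E'
from lib import *
import sys
z0=float(sys.argv[1])  # height of flange underside
d=snap("wrist");h=hsv(d);H,S,V=[h[...,i] for i in range(3)]
p,m=tcp();print(p,"yaw",np.degrees(np.arctan2(m[1,0],m[0,0])).round(2))
for b in blobs((H>20)&(H<35)&(S>150)&(V>100),3000):
    print("box",b.min(0),b.max(0),rect(cast(d,b,z0+.046)))
    hull=cv2.convexHull(b.astype(np.int32)); M=np.zeros(V.shape,np.uint8);cv2.fillPoly(M,[hull],1)
    for c in blobs((M>0)&(V<75),300): 
        w=cast(d,c,z0+.088);print("bar",c.min(0),c.max(0),rect(w))
cv2.imwrite(sys.argv[2],d["image"]);np.savez("hl.npz",**d)
E
python3 hoodlook.py .045 pics/h1.png
```

```text
t: 16.2
tcp_pos: [0.6624, 0.096, 0.2242]
tool_rot: [0.71, 0.704, -0.001, -0.001]
force: [0.4, -0.1, -0.1]
finger_gap: 0.602
gripper_force: 0.0
[0.66258243 0.09536146 0.22450585] yaw 89.41
box [227  30] [362 343] (array([667.6,  92. ]), array([290.6, 106.7]), 89.5)
bar [338 257] [353 324] (array([705.9,  35.6]), array([63. , 10.1]), 89.8)
bar [283 136] [306 298] (array([666.6,  93.5]), array([123.5,  15.6]), 89.5)
```

View pics/h1.png

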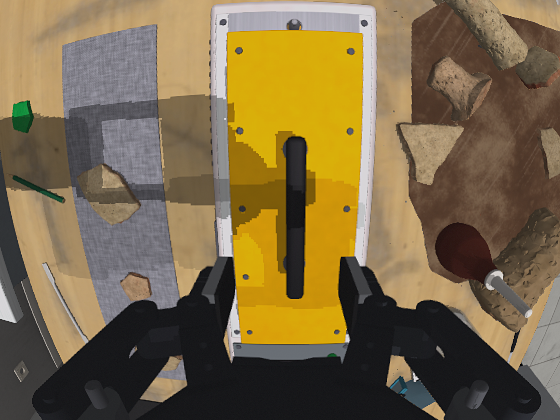

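The handle bar runs from (283,136) to (306,298) with its centre at (0.6666, 0.0935), 124 × 15 mm as described. Next I grip it and lift.

```bash
python3 -m crank '[{"dp":[0.13,-0.06,0],"angular":[0,0,0]},{"dp":[0,0,-1],"angular":[0,0,0]},{"dp":[0,0,-1],"angular":[0,0,0]},{"dp":[0,0,-1],"angular":[0,0,0]},{"dp":[0,0,-0.35],"angular":[0,0,0]},{"dp":[0,0,0],"angular":[0,0,0]},{"dp":[0,0,0],"angular":[0,0,0]}]'; python3 -m crank '[{"dp":[0,0,0],"angular":[0,0,0]},{"dp":[0,0,0],"angular":[0,0,0]},{"dp":[0,0,0],"angular":[0,0,0]},{"dp":[0,0,0],"angular":[0,0,0]},{"dp":[0,0,0],"angular":[0,0,0]},{"dp":[0,0,0.1],"angular":[0,0,0]},{"dp":[0,0,0],"angular":[0,0,0]}]' 1 100
```

```text
t: 16.95
tcp_pos: [0.6683, 0.0937, 0.1264]
tool_rot: [0.71, 0.704, 0.001, 0.001]
force: [-0.0, 0.2, 1.0]
finger_gap: 0.601
gripper_force: 0.0
t: 17.65
tcp_pos: [0.667, 0.0943, 0.1278]
tool_rot: [0.71, 0.704, -0.0, -0.0]
force: [1.2, -0.0, -4.1]
finger_gap: 0.144
gripper_force: 97.8
```

```bash
python3 -m crank '[{"dp":[0,0,0.5],"angular":[0,0,0]},{"dp":[0,0,0.7],"angular":[0,0,0]},{"dp":[0,0,0.7],"angular":[0,0,0]},{"dp":[0,0,0.7],"angular":[0,0,0]},{"dp":[0,0,0.5],"angular":[0,0,0]},{"dp":[0,0,0],"angular":[0,0,0]}]'; python3 -m crank '[{"dp":[-0.42,-0.95,0],"angular":[0,0,-5.6]},{"dp":[-0.42,-0.95,0],"angular":[0,0,-5.6]},{"dp":[-0.42,-0.95,0],"angular":[0,0,-5.6]},{"dp":[-0.42,-0.95,0],"angular":[0,0,-5.6]},{"dp":[-0.42,-0.95,0],"angular":[0,0,-5.6]},{"dp":[-0.42,-0.95,0],"angular":[0,0,-5.6]},{"dp":[-0.42,-0.95,0],"angular":[0,0,-5.6]},{"dp":[-0.42,-0.95,0],"angular":[0,0,-5.6]},{"dp":[-0.42,-0.95,0],"angular":[0,0,-5.6]},{"dp":[-0.42,-0.95,0],"angular":[0,0,-5.6]},{"dp":[-0.42,-0.95,0],"angular":[0,0,-5.6]},{"dp":[-0.42,-0.95,0],"angular":[0,0,-5.6]},{"dp":[-0.42,-0.95,0],"angular":[0,0,-5.6]},{"dp":[-0.42,-0.95,0],"angular":[0,0,-5.6]},{"dp":[-0.42,-0.95,0],"angular":[0,0,-5.6]},{"dp":[-0.42,-0.95,0],"angular":[0,0,-5.4]},{"dp":[0,0,0],"angular":[0,0,0]},{"dp":[0,0,0],"angular":[0,0,0]}]'
python3 - <<'E'
from lib import *
d=snap("wrist");cv2.imwrite("pics/m1.png",d["image"]);np.savez("m1.npz",**d);print(tcp()[0])
E
```

```text
t: 18.25
tcp_pos: [0.6683, 0.0943, 0.2242]
tool_rot: [0.71, 0.704, 0.002, 0.002]
force: [1.6, 0.3, -4.8]
finger_gap: 0.141
gripper_force: 98.4
t: 20.05
tcp_pos: [0.4646, -0.3616, 0.2202]
tool_rot: [1.0, 0.0, -0.001, -0.001]
force: [-0.1, 0.5, -5.0]
finger_gap: 0.142
gripper_force: 98.4
[ 0.46494443 -0.3607884   0.22033366]
```

View pics/m1.png

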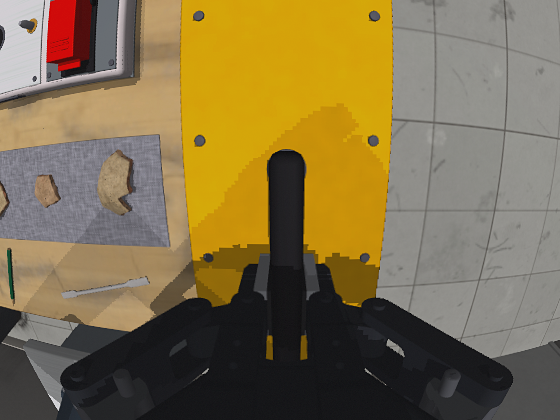

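The hood hangs straight in the grip over the mat, with the bar at (287,155) to (287,350). Lowering it.

```bash
python3 -m crank '[{"dp":[0,-0.07,-0.7],"angular":[0,0,0]},{"dp":[0,0,-0.8],"angular":[0,0,0]},{"dp":[0,0,-0.8],"angular":[0,0,0]},{"dp":[0,0,-0.8],"angular":[0,0,0]},{"dp":[0,0,-0.8],"angular":[0,0,0]},{"dp":[0,0,-0.3],"angular":[0,0,0]},{"dp":[0,0,-0.15],"angular":[0,0,0]},{"dp":[0,0,-0.1],"angular":[0,0,0]},{"dp":[0,0,0],"angular":[0,0,0]},{"dp":[0,0,0],"angular":[0,0,0]}]'
```

```text
t: 21.1
tcp_pos: [0.4661, -0.3643, 0.0888]
tool_rot: [1.0, 0.001, 0.001, 0.001]
force: [-0.0, -0.2, -4.8]
finger_gap: 0.141
gripper_force: 98.3
```

```bash
for i in 1 2; do python3 -m crank '[{"dp":[0,0,-0.05],"angular":[0,0,0]},{"dp":[0,0,-0.04],"angular":[0,0,0]},{"dp":[0,0,0],"angular":[0,0,0]},{"dp":[0,0,0],"angular":[0,0,0]}]'|egrep "pos|^force";done
```

```text
tcp_pos: [0.4656, -0.3639, 0.0852]
force: [-0.5, 0.5, -3.8]
tcp_pos: [0.4656, -0.3638, 0.085]
force: [-3.3, 3.6, 12.4]
```

```bash
python3 -m crank '[{"dp":[0,0,0],"angular":[0,0,0]},{"dp":[0,0,0],"angular":[0,0,0]},{"dp":[0,0,0],"angular":[0,0,0]},{"dp":[0,0,0],"angular":[0,0,0]},{"dp":[0,0,1],"angular":[0,0,0]},{"dp":[0,0,1],"angular":[0,0,0]},{"dp":[0,0,1],"angular":[0,0,0]},{"dp":[0,0,1],"angular":[0,0,0]},{"dp":[0,0,1],"angular":[0,0,0]},{"dp":[0,0,0],"angular":[0,0,0]}]' 0.4|grep pos
python3 -m crank '[{"dp":[-0.05,0.95,0],"angular":[0,0,7.5]},{"dp":[-0.05,0.95,0],"angular":[0,0,7.5]},{"dp":[-0.05,0.95,0],"angular":[0,0,7.5]},{"dp":[-0.05,0.95,0],"angular":[0,0,7.5]},{"dp":[-0.05,0.95,0],"angular":[0,0,7.5]},{"dp":[-0.05,0.95,0],"angular":[0,0,7.5]},{"dp":[-0.05,0.95,0],"angular":[0,0,7.5]},{"dp":[-0.05,0.95,0],"angular":[0,0,7.5]},{"dp":[-0.05,0.95,0],"angular":[0,0,7.5]},{"dp":[-0.05,0.95,0],"angular":[0,0,7.5]},{"dp":[-0.05,0.95,0],"angular":[0,0,7.5]},{"dp":[-0.05,0.95,0],"angular":[0,0,7.5]},{"dp":[-0.05,0.95,0],"angular":[0,0,7.5]},{"dp":[-0.05,0.95,0],"angular":[0,0,7.5]},{"dp":[-0.05,0.95,0],"angular":[0,0,7.5]},{"dp":[0,0.85,0],"angular":[0,0,6.5]},{"dp":[0,0,0],"angular":[0,0,0]},{"dp":[0,0,0],"angular":[0,0,0]}]' 0
cat > look.py <<'E'
from lib import *
import sys
d=snap("wrist");h=hsv(d);H,S,V=[h[...,i] for i in range(3)];np.savez("lk.npz",**d)
cv2.imwrite(sys.argv[1],d["image"])
p,m=tcp();print(p,"yaw",np.degrees(np.arctan2(m[1,0],m[0,0])).round(2))
g=cv2.morphologyEx(((S>55)&(H>5)&(H<28)).astype(np.uint8),cv2.MORPH_OPEN,np.ones((3,3)))
for b in blobs(g,150):
    w=cast(d,b,.015)
    c=w.mean(0)
    if .37<c[0]<.53 and -.21<c[1]<.27 and len(b)<500: 
        a=cv2.moments(b.astype(np.int32)); ce=[a["m10"]/a["m00"],a["m01"]/a["m00"]]
        print("sherd px",np.round(ce),"rect",rect(w),"centroid",cast(d,ce,.015)[0].round(4))
E
python3 look.py pics/s1.png
```

```text
tcp_pos: [0.4676, -0.366, 0.2368]
t: 24.7
tcp_pos: [0.4427, 0.0893, 0.2317]
tool_rot: [0.507, 0.862, -0.001, -0.0]
force: [-0.7, -0.6, -0.1]
finger_gap: 1.001
gripper_force: 0.0
[0.44285931 0.08875958 0.23186275] yaw 119.05
sherd px [211. 343.] rect (array([ 459.9, -158.8]), array([73.7, 53. ]), -28.4) centroid [ 0.4606 -0.1576  0.015 ]
sherd px [247. 278.] rect (array([458.3, -35.7]), array([41.2, 41. ]), 24.9) centroid [ 0.4573 -0.0363  0.015 ]
sherd px [288. 183.] rect (array([444.4,  90.7]), array([79.5, 57.4]), -59.3) centroid [0.4434 0.0892 0.015 ]
```

View pics/s1.png

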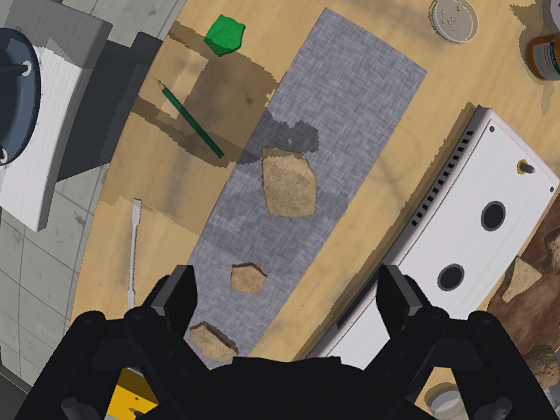

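Sherd_5 is at (288,183), 79 × 57 mm, with its short axis along the closing line. The windows at (493,215) and (452,277) and the foam are clear. Next I pick it.

```bash
python3 -m crank '[{"dp":[0.04,0.04,-1],"angular":[0,0,0]},{"dp":[0,0,-1],"angular":[0,0,0]},{"dp":[0,0,-1],"angular":[0,0,0]},{"dp":[0,0,-1],"angular":[0,0,0]},{"dp":[0,0,-1],"angular":[0,0,0]},{"dp":[0,0,-1],"angular":[0,0,0]},{"dp":[0,0,-0.5],"angular":[0,0,0]},{"dp":[0,0,-0.3],"angular":[0,0,0]},{"dp":[0,0,-0.2],"angular":[0,0,0]},{"dp":[0,0,0],"angular":[0,0,0]},{"dp":[0,0,0],"angular":[0,0,0]}]'; python3 -m crank '[{"dp":[0,0,0],"angular":[0,0,0]},{"dp":[0,0,0],"angular":[0,0,0]},{"dp":[0,0,0],"angular":[0,0,0]},{"dp":[0,0,0],"angular":[0,0,0]},{"dp":[0,0,0],"angular":[0,0,0]},{"dp":[0,0,0],"angular":[0,0,0]}]' 1 50
```

```text
t: 25.85
tcp_pos: [0.4448, 0.0901, 0.0229]
tool_rot: [0.507, 0.862, 0.0, 0.001]
force: [-0.1, 0.1, 0.1]
finger_gap: 1.0
gripper_force: 0.0
t: 26.45
tcp_pos: [0.4448, 0.0904, 0.0237]
tool_rot: [0.506, 0.862, 0.0, 0.001]
force: [-0.0, -0.1, 8.7]
finger_gap: 0.657
gripper_force: 51.0
```

```bash
python3 - <<'E'
from lib import *
d=load("lk.npz");d["fish"]=True;V=hsv(d)[...,2]
for b in blobs(V<60,200):
    (c,ax,a)=cv2.fitEllipse(b.astype(np.float32)) if len(b)>5 else ((0,0),(0,0),0)
    if c[0]>420 and c[1]<310: print(c,ax,cast(d,c,.045)[0].round(4), rect(cast(d,b,.045)))
E
python3 -m crank '[{"dp":[0,0,0.5],"angular":[0,0,0]},{"dp":[0,0,1],"angular":[0,0,0]},{"dp":[0,0,1],"angular":[0,0,0]},{"dp":[0,0,1],"angular":[0,0,0]},{"dp":[0.5,0.3,0.5],"angular":[0,0,0]},{"dp":[1,0.4,0],"angular":[0,0,-5]},{"dp":[1,0.4,0],"angular":[0,0,-5]},{"dp":[1,0.4,0],"angular":[0,0,-5]},{"dp":[1,0.4,0],"angular":[0,0,-5]},{"dp":[1,0.4,0],"angular":[0,0,-5]},{"dp":[1,0.4,0],"angular":[0,0,-4.5]},{"dp":[0.9,0.4,0],"angular":[0,0,0]},{"dp":[0,0,0],"angular":[0,0,0]},{"dp":[0,0,0],"angular":[0,0,0]}]'
python3 - <<'E'
from lib import *
d=snap("wrist");V=hsv(d)[...,2]
for b in blobs(V<60,200):
    (c,ax,a)=cv2.fitEllipse(b.astype(np.float32)) if len(b)>5 else ((0,0),(0,0),0)
    w=cast(d,c,.045)[0]
    if .6<w[0]<.73: print(np.round(c),np.round(ax),w.round(4), rect(cast(d,b,.045)))
cv2.imwrite("pics/p1.png",d["image"])
E
```

```text
(450.577880859375, 277.37969970703125) (17.31541633605957, 23.616533279418945) [0.6666 0.0919 0.045 ] (array([666.9,  91.7]), array([29.3, 28.3]), 78.4)
(493.03759765625, 215.7135772705078) (17.580535888671875, 24.204683303833008) [0.6674 0.1818 0.045 ] (array([667.7, 181.8]), array([29.6, 27.5]), -48.1)
t: 27.85
tcp_pos: [0.6657, 0.1836, 0.142]
tool_rot: [0.709, 0.705, -0.001, -0.0]
force: [0.0, -0.1, -1.4]
finger_gap: 0.656
gripper_force: 53.5
[280. 355.] [156. 544.] [0.6584 0.0528 0.045 ] (array([575.1, -27.5]), array([971.8, 351.6]), 3.9)
[295. 201.] [ 9. 38.] [0.671  0.1962 0.045 ] (array([671.1, 196.6]), array([26.9,  7. ]), -9.4)
```

View pics/p1.png

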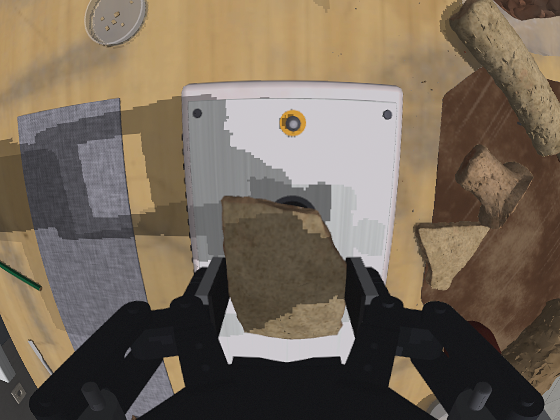

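The held sherd is at (285,265), level, with window_1 just behind it at (293,203) and pin_1 at (292,123). Lowering it.

```bash
python3 -m crank '[{"dp":[0.06,-0.05,-0.6],"angular":[0,0,0]},{"dp":[0,0,-0.6],"angular":[0,0,0]},{"dp":[0,0,-0.6],"angular":[0,0,0]},{"dp":[0,0,-0.4],"angular":[0,0,0]},{"dp":[0,0,-0.2],"angular":[0,0,0]},{"dp":[0,0,-0.1],"angular":[0,0,0]},{"dp":[0,0,0],"angular":[0,0,0]},{"dp":[0,0,0],"angular":[0,0,0]}]'
```

```text
t: 28.7
tcp_pos: [0.6686, 0.1819, 0.0682]
tool_rot: [0.709, 0.705, 0.001, 0.0]
force: [-0.1, -0.6, 0.0]
finger_gap: 0.655
gripper_force: 53.5
```

```bash
for i in 1 2; do python3 -m crank '[{"dp":[0,0,-0.05],"angular":[0,0,0]},{"dp":[0,0,-0.03],"angular":[0,0,0]},{"dp":[0,0,0],"angular":[0,0,0]}]'|egrep "pos|^force";done
```

```text
tcp_pos: [0.6686, 0.1819, 0.0659]
force: [0.3, -0.3, 3.0]
tcp_pos: [0.6686, 0.1819, 0.0658]
force: [-3.9, -1.2, 13.7]
```

```bash
python3 -m crank '[{"dp":[0,0,0.05],"angular":[0,0,0]},{"dp":[0,0,0],"angular":[0,0,0]},{"dp":[0,0,0],"angular":[0,0,0]},{"dp":[0,0,0],"angular":[0,0,0]},{"dp":[0,0,0.5],"angular":[0,0,0]},{"dp":[0,0,1],"angular":[0,0,0]},{"dp":[0,0,1],"angular":[0,0,0]},{"dp":[0,0,1],"angular":[0,0,0]},{"dp":[0,0,1],"angular":[0,0,0]},{"dp":[0,0,0.5],"angular":[0,0,0]},{"dp":[0,0,0],"angular":[0,0,0]}]' 0 |grep pos
cat > dk.py <<'E'
from lib import *
import sys
z=float(sys.argv[1]);d=snap("wrist");h=hsv(d);H,S,V=[h[...,i] for i in range(3)];np.savez("dk.npz",**d)
g=cv2.morphologyEx(((S>55)&(H>5)&(H<28)).astype(np.uint8),cv2.MORPH_OPEN,np.ones((3,3)))
for b in blobs(g,150):
    w=cast(d,b,z);c=w.mean(0)
    if .59<c[0]<.74 and -.08<c[1]<.28 and len(b)<500:
        a=cv2.moments(b.astype(np.int32)); ce=[a["m10"]/a["m00"],a["m01"]/a["m00"]]
        print("sherd px",np.round(ce),"rect",rect(w),"centroid",cast(d,ce,z)[0].round(4))
for b in blobs(V<60,100):
    if len(b)>5 and len(b)<200:
        c,ax,a=cv2.fitEllipse(b.astype(np.float32));w=cast(d,c,.045)[0]
        if .62<w[0]<.71 and -.08<w[1]<.28:print("dark px",np.round(c),np.round(ax),w.round(4))
E
python3 dk.py .061
python3 -m crank '[{"dp":[-0.9,-0.95,0],"angular":[0,0,0]},{"dp":[-0.9,-0.95,0],"angular":[0,0,0]},{"dp":[-0.9,-0.95,0],"angular":[0,0,0]},{"dp":[-0.9,-0.95,0],"angular":[0,0,0]},{"dp":[-0.9,-0.95,0],"angular":[0,0,0]},{"dp":[-0.9,-0.95,0],"angular":[0,0,0]},{"dp":[-0.9,-0.95,0],"angular":[0,0,0]},{"dp":[-0.7,-0.75,0],"angular":[0,0,0]},{"dp":[0,0,0],"angular":[0,0,0]},{"dp":[0,0,0],"angular":[0,0,0]}]'|grep pos
python3 look.py pics/s2.png
```

```text
tcp_pos: [0.6698, 0.1821, 0.2176]
sherd px [282. 196.] rect (array([668.1, 183.3]), array([76.5, 57.4]), 89.5) centroid [0.6664 0.1829 0.061 ]
sherd px [285. 118.] rect (array([668.8, 251.9]), array([16.2, 15.6]), -0.4) centroid [0.669 0.252 0.061]
dark px [285. 342.] [18. 25.] [0.6669 0.0025 0.045 ]
dark px [285. 276.] [24. 28.] [0.6678 0.092  0.045 ]
tcp_pos: [0.4573, -0.0403, 0.213]
[ 0.45808388 -0.03997699  0.21328232] yaw 89.57
sherd px [293. 287.] rect (array([ 462.2, -162.1]), array([74.1, 47.6]), -16.5) centroid [ 0.4627 -0.159   0.015 ]
sherd px [289. 185.] rect (array([459.7, -38.4]), array([42. , 39.6]), 19.4) centroid [ 0.4588 -0.0397  0.015 ]
```

Sherd_5 landed within 1 mm of window_1. Next I check sherd_7's pinch widths.

```bash
python3 - <<'E'
from lib import *
d=load("lk.npz");d["fish"]=True;h=hsv(d);H,S,V=[h[...,i] for i in range(3)]
g=((S>50)&(H>3)&(H<28)).astype(np.uint8)
for b in blobs(g,300):
    w=cast(d,b,.013)[:,:2]*1000;c=w.mean(0)
    if 440<c[0]<480 and -70<c[1]<-10:
        print(c.round(1))
        for a in range(0,180,10):
            u=np.array([np.cos(np.radians(a)),np.sin(np.radians(a))]);print(a,np.ptp(w@u).round(1),((w@u).min()/2+(w@u).max()/2).round(1),end="; ")
i=d["image"];cv2.imwrite("pics/s2c.png",cv2.resize(i[140:340,190:390],None,fx=3,fy=3))
E
```

```text
[459.3 -40.9]
0 43.0 457.6; 10 42.8 444.6; 20 42.5 418.7; 30 44.6 378.1; 40 46.2 325.6; 50 46.7 263.2; 60 46.1 192.8; 70 44.7 117.0; 80 43.9 38.5; 90 42.2 -41.0; 100 40.8 -118.7; 110 40.0 -193.8; 120 40.6 -264.4; 130 41.3 -327.0; 140 44.0 -378.1; 150 45.6 -417.7; 160 45.8 -444.5; 170 44.6 -457.8;
```

View pics/s2c.png

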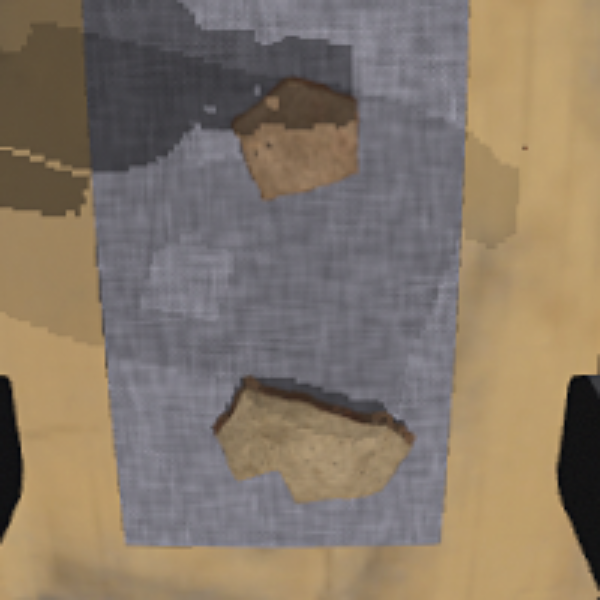

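Sherd_7 is the clay-coloured pentagon at crop (297,140) and sherd_6 is the notched piece at (312,440). Taking sherd_7 at 122°.

```bash
python3 -m crank '[{"dp":[0.05,0,-1],"angular":[0,0,-8.2]},{"dp":[0,0,-1],"angular":[0,0,-8.2]},{"dp":[0,0,-1],"angular":[0,0,-8.2]},{"dp":[0,0,-1],"angular":[0,0,-8.2]},{"dp":[0,0,-0.4],"angular":[0,0,-8.2]},{"dp":[0,0,0],"angular":[0,0,-8.2]},{"dp":[0,0,0],"angular":[0,0,-8.2]},{"dp":[0,0,0],"angular":[0,0,0]},{"dp":[0,0,-1],"angular":[0,0,0]},{"dp":[0,0,-0.5],"angular":[0,0,0]},{"dp":[0,0,-0.3],"angular":[0,0,0]},{"dp":[0,0,0],"angular":[0,0,0]},{"dp":[0,0,0],"angular":[0,0,0]}]'|grep pos; python3 -m crank '[{"dp":[0,0,0],"angular":[0,0,0]},{"dp":[0,0,0],"angular":[0,0,0]},{"dp":[0,0,0],"angular":[0,0,0]},{"dp":[0,0,0],"angular":[0,0,0]},{"dp":[0,0,0],"angular":[0,0,0]},{"dp":[0,0,0],"angular":[0,0,0]}]' 1 40
```

```text
tcp_pos: [0.46, -0.04, 0.0282]
t: 33.4
tcp_pos: [0.4609, -0.0407, 0.0298]
tool_rot: [0.961, 0.277, 0.002, 0.001]
force: [-0.5, -1.4, 12.1]
finger_gap: 0.005
gripper_force: 6.3
```

The fingers closed over the top of the sherd, so the grasp was too high. Raising to look again.

```bash
python3 -m crank '[{"dp":[0,0,1],"angular":[0,0,0]},{"dp":[0,0,1],"angular":[0,0,0]},{"dp":[0,0,1],"angular":[0,0,0]},{"dp":[0,0,1],"angular":[0,0,0]},{"dp":[0,0,1],"angular":[0,0,0]},{"dp":[0,0,0.5],"angular":[0,0,0]},{"dp":[0,0,0],"angular":[0,0,0]},{"dp":[0,0,0],"angular":[0,0,0]}]' 0|grep pos; python3 look.py pics/s3.png;  python3 - <<'E'
from lib import *
d=load("lk.npz");d["fish"]=True;h=hsv(d);H,S,V=[h[...,i] for i in range(3)]
g=((S>50)&(H>3)&(H<28)).astype(np.uint8)
for b in blobs(g,300):
    w=cast(d,b,.013)[:,:2]*1000;c=w.mean(0)
    if 430<c[0]<490 and -80<c[1]<0:
        print(c.round(1))
        for a in range(0,180,10):
            u=np.array([np.cos(np.radians(a)),np.sin(np.radians(a))]);print(a,np.ptp(w@u).round(1),((w@u).min()/2+(w@u).max()/2).round(1),end="; ")
E
```

```text
tcp_pos: [0.4593, -0.0401, 0.193]
[ 0.45888453 -0.03996319  0.19240033] yaw 32.21
sherd px [386. 245.] rect (array([ 464.9, -163.4]), array([74.4, 48.5]), -16.6) centroid [ 0.4656 -0.1596  0.015 ]
sherd px [288. 188.] rect (array([461.6, -39. ]), array([43. , 38.3]), 23.2) centroid [ 0.461  -0.0401  0.015 ]
[459.6 -41.1]
0 43.4 459.3; 10 43.5 446.3; 20 43.0 419.9; 30 45.3 378.8; 40 47.1 326.1; 50 47.5 263.6; 60 46.4 193.0; 70 44.7 117.0; 80 43.8 38.5; 90 42.5 -41.0; 100 40.2 -119.1; 110 39.2 -194.7; 120 39.2 -265.5; 130 40.7 -328.1; 140 43.5 -379.4; 150 45.1 -419.2; 160 45.6 -446.1; 170 44.8 -459.4; [472.4 -15.6]
0 586.4 545.6; 10 564.0 510.7; 20 525.7 460.8; 30 495.3 386.2; 40 560.7 351.7; 50 620.6 312.3; 60 661.7 263.5; 70 682.7 206.6; 80 696.5 136.7; 90 736.6 38.9; 100 754.2 -60.1; 110 749.0 -157.2; 120 726.3 -247.0; 130 739.7 -318.1; 140 753.2 -390.8; 150 743.8 -451.7; 160 711.8 -498.8; 170 658.1 -530.8;
```

```bash
python3 -m crank '[{"dp":[0.05,0,-1],"angular":[0,0,0]},{"dp":[0,0,-1],"angular":[0,0,0]},{"dp":[0,0,-1],"angular":[0,0,0]},{"dp":[0,0,-1],"angular":[0,0,0]},{"dp":[0,0,-1],"angular":[0,0,0]},{"dp":[0,0,-0.5],"angular":[0,0,0]},{"dp":[0,0,-0.35],"angular":[0,0,0]},{"dp":[0,0,0],"angular":[0,0,0]},{"dp":[0,0,0],"angular":[0,0,0]}]'|grep pos; python3 -m crank '[{"dp":[0,0,0],"angular":[0,0,0]},{"dp":[0,0,0],"angular":[0,0,0]},{"dp":[0,0,0],"angular":[0,0,0]},{"dp":[0,0,0],"angular":[0,0,0]}]' 1 40
```

```text
tcp_pos: [0.4609, -0.0401, 0.0174]
t: 35.55
tcp_pos: [0.4614, -0.0401, 0.0188]
tool_rot: [0.961, 0.277, 0.001, 0.0]
force: [0.3, 1.7, 7.5]
finger_gap: 0.449
gripper_force: 41.6
```

```bash
python3 -m crank '[{"dp":[0,0,0.4],"angular":[0,0,0]},{"dp":[0,0,1],"angular":[0,0,0]},{"dp":[0,0,1],"angular":[0,0,0]},{"dp":[0,0,1],"angular":[0,0,0]},{"dp":[0.4,0.2,0.6],"angular":[0,0,0]},{"dp":[0.93,0.6,0],"angular":[0,0,8.2]},{"dp":[0.93,0.6,0],"angular":[0,0,8.2]},{"dp":[0.93,0.6,0],"angular":[0,0,8.2]},{"dp":[0.93,0.6,0],"angular":[0,0,8.2]},{"dp":[0.93,0.6,0],"angular":[0,0,8.2]},{"dp":[0.93,0.6,0],"angular":[0,0,8.2]},{"dp":[0.9,0.6,0],"angular":[0,0,8.2]},{"dp":[0,0,-0.6],"angular":[0,0,0]},{"dp":[0,0,-0.6],"angular":[0,0,0]},{"dp":[0,0,-0.6],"angular":[0,0,0]},{"dp":[0,0,0],"angular":[0,0,0]},{"dp":[0,0,0],"angular":[0,0,0]}]'
```

```text
t: 37.25
tcp_pos: [0.6673, 0.0918, 0.0841]
tool_rot: [0.71, 0.705, -0.0, -0.0]
force: [0.1, -0.5, 0.0]
finger_gap: 0.449
gripper_force: 40.3
```

```bash
python3 -m crank '[{"dp":[0,0,-0.4],"angular":[0,0,0]},{"dp":[0,0,-0.2],"angular":[0,0,0]},{"dp":[0,0,-0.1],"angular":[0,0,0]},{"dp":[0,0,0],"angular":[0,0,0]}]'|egrep "pos|^force";for i in 1 2; do python3 -m crank '[{"dp":[0,0,-0.04],"angular":[0,0,0]},{"dp":[0,0,-0.03],"angular":[0,0,0]},{"dp":[0,0,0],"angular":[0,0,0]}]'|egrep "pos|^force|gap";done
```

```text
tcp_pos: [0.6671, 0.0918, 0.062]
force: [-0.6, 0.6, -0.4]
tcp_pos: [0.6678, 0.0918, 0.0609]
force: [-0.2, 0.5, 0.5]
finger_gap: 0.452
tcp_pos: [0.6678, 0.0918, 0.0609]
force: [-3.3, -0.2, 11.8]
finger_gap: 0.449
```

```bash
python3 -m crank '[{"dp":[0,0,0.05],"angular":[0,0,0]},{"dp":[0,0,0],"angular":[0,0,0]},{"dp":[0,0,0],"angular":[0,0,0]},{"dp":[0,0,0],"angular":[0,0,0]},{"dp":[0,0,0.5],"angular":[0,0,0]},{"dp":[0,0,1],"angular":[0,0,0]},{"dp":[0,0,1],"angular":[0,0,0]},{"dp":[0,0,1],"angular":[0,0,0]},{"dp":[0,0,1],"angular":[0,0,0]},{"dp":[0,0,0.5],"angular":[0,0,0]},{"dp":[0,0,0],"angular":[0,0,0]}]' 0 |grep pos
python3 dk.py .055
python3 -m crank '[{"dp":[-0.76,-0.94,0],"angular":[0,0,7.8]},{"dp":[-0.76,-0.94,0],"angular":[0,0,7.8]},{"dp":[-0.76,-0.94,0],"angular":[0,0,7.8]},{"dp":[-0.76,-0.94,0],"angular":[0,0,7.8]},{"dp":[-0.76,-0.94,0],"angular":[0,0,7.8]},{"dp":[-0.76,-0.94,0],"angular":[0,0,7.8]},{"dp":[-0.76,-0.94,0],"angular":[0,0,7.8]},{"dp":[-0.76,-0.94,0],"angular":[0,0,7.8]},{"dp":[-0.76,-0.94,0],"angular":[0,0,7.8]},{"dp":[0,0,0],"angular":[0,0,0]},{"dp":[0,0,0],"angular":[0,0,0]}]'|grep pos
python3 look.py pics/s4.png;  python3 - <<'E'
from lib import *
d=load("lk.npz");d["fish"]=True;h=hsv(d);H,S,V=[h[...,i] for i in range(3)]
g=((S>50)&(H>3)&(H<28)).astype(np.uint8)
for b in blobs(g,300):
    w=cast(d,b,.024)[:,:2]*1000;c=w.mean(0)
    if 430<c[0]<490 and -200<c[1]<-120:
        print(c.round(1))
        for a in range(0,180,10):
            u=np.array([np.cos(np.radians(a)),np.sin(np.radians(a))]);print(a,np.ptp(w@u).round(1),((w@u).min()/2+(w@u).max()/2).round(1),end="; ")
E
```

```text
tcp_pos: [0.6692, 0.0918, 0.2133]
sherd px [283. 196.] rect (array([666. ,  93.1]), array([43.4, 38.4]), 82.0) centroid [0.6667 0.0921 0.055 ]
sherd px [283.  99.] rect (array([667.9, 179.3]), array([79.3, 58.4]), 89.4) centroid [0.6668 0.1779 0.055 ]
dark px [284. 278.] [25. 29.] [0.6669 0.002  0.045 ]
tcp_pos: [0.4613, -0.162, 0.2086]
[ 0.46194311 -0.16145985  0.20887844] yaw 159.69
sherd px [287. 187.] rect (array([ 461.1, -162.8]), array([74.3, 43.6]), -19.2) centroid [ 0.4608 -0.1608  0.015 ]
[ 458.3 -160.2]
0 74.5 459.2; 10 72.4 424.2; 20 68.5 376.5; 30 62.8 317.1; 40 59.7 247.6; 50 55.6 171.0; 60 50.0 89.2; 70 42.9 4.8; 80 43.9 -79.6; 90 47.4 -160.0; 100 54.1 -236.9; 110 60.6 -307.3; 120 65.4 -368.3; 130 68.3 -418.1; 140 69.1 -455.2; 150 68.3 -478.4; 160 71.9 -486.8; 170 74.3 -480.3;
```

View pics/s4.png

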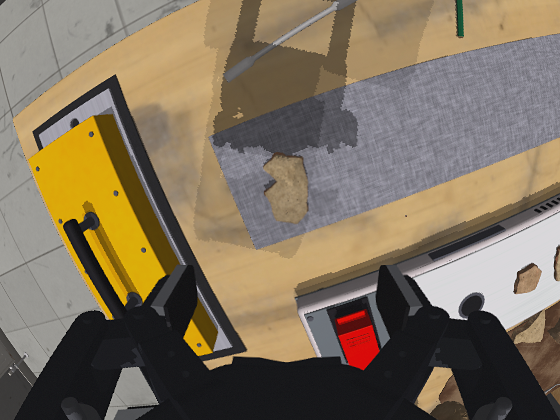

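Sherd_7 is centred on window_2 and the hood is undisturbed on the mat. Sherd_6 is at (287,187), its notch at (268,182) on the hood side, with a narrow pinch at about 71°. Picking it.

```bash
python3 -m crank '[{"dp":[-0.06,0,-1],"angular":[0,0,1.5]},{"dp":[0,0,-1],"angular":[0,0,0]},{"dp":[0,0,-1],"angular":[0,0,0]},{"dp":[0,0,-1],"angular":[0,0,0]},{"dp":[0,0,-1],"angular":[0,0,0]},{"dp":[0,0,-0.9],"angular":[0,0,0]},{"dp":[0,0,-0.35],"angular":[0,0,0]},{"dp":[0,0,0],"angular":[0,0,0]},{"dp":[0,0,0],"angular":[0,0,0]}]'|grep pos; python3 -m crank '[{"dp":[0,0,0],"angular":[0,0,0]},{"dp":[0,0,0],"angular":[0,0,0]},{"dp":[0,0,0],"angular":[0,0,0]},{"dp":[0,0,0],"angular":[0,0,0]},{"dp":[0,0,0],"angular":[0,0,0]}]' 1 50
```

```text
tcp_pos: [0.4611, -0.1616, 0.0227]
t: 41.95
tcp_pos: [0.461, -0.1623, 0.0238]
tool_rot: [0.162, 0.987, -0.0, 0.001]
force: [-0.7, 0.8, 7.1]
finger_gap: 0.505
gripper_force: 50.0
```

```bash
python3 -m crank '[{"dp":[0,0,0.4],"angular":[0,0,0]},{"dp":[0,0,1],"angular":[0,0,0]},{"dp":[0,0,1],"angular":[0,0,0]},{"dp":[0,0,1],"angular":[0,0,0]},{"dp":[0,0,0.6],"angular":[0,0,0]},{"dp":[0.76,0.6,0],"angular":[0,0,-7.9]},{"dp":[0.76,0.6,0],"angular":[0,0,-7.9]},{"dp":[0.76,0.6,0],"angular":[0,0,-7.9]},{"dp":[0.76,0.6,0],"angular":[0,0,-7.9]},{"dp":[0.76,0.6,0],"angular":[0,0,-7.9]},{"dp":[0.76,0.6,0],"angular":[0,0,-7.9]},{"dp":[0.76,0.6,0],"angular":[0,0,-7.9]},{"dp":[0.76,0.6,0],"angular":[0,0,-7.9]},{"dp":[0.76,0.6,0],"angular":[0,0,-7.9]},{"dp":[0,0,-0.6],"angular":[0,0,0]},{"dp":[0,0,-0.6],"angular":[0,0,0]},{"dp":[0,0,-0.6],"angular":[0,0,0]},{"dp":[0,0,0],"angular":[0,0,0]},{"dp":[0,0,0],"angular":[0,0,0]}]'
```

```text
t: 43.85
tcp_pos: [0.6655, 0.0, 0.0889]
tool_rot: [0.706, 0.708, -0.0, -0.0]
force: [-0.6, -0.6, -1.2]
finger_gap: 0.504
gripper_force: 51.3
```

```bash
python3 -m crank '[{"dp":[0.04,0.04,-0.4],"angular":[0,0,0]},{"dp":[0,0,-0.2],"angular":[0,0,0]},{"dp":[0,0,-0.1],"angular":[0,0,0]},{"dp":[0,0,0],"angular":[0,0,0]}]'|egrep "pos|^force";for i in 1 2; do python3 -m crank '[{"dp":[0,0,-0.04],"angular":[0,0,0]},{"dp":[0,0,-0.03],"angular":[0,0,0]},{"dp":[0,0,0],"angular":[0,0,0]}]'|egrep "pos|^force|gap";done
```

```text
tcp_pos: [0.6665, 0.0013, 0.0669]
force: [-0.7, 0.4, -1.0]
tcp_pos: [0.6671, 0.0012, 0.0659]
force: [-0.1, -1.0, 2.0]
finger_gap: 0.504
tcp_pos: [0.6672, 0.0012, 0.0658]
force: [-4.8, 1.1, 12.0]
finger_gap: 0.506
```

```bash
python3 -m crank '[{"dp":[0,0,0.05],"angular":[0,0,0]},{"dp":[0,0,0],"angular":[0,0,0]},{"dp":[0,0,0],"angular":[0,0,0]},{"dp":[0,0,0],"angular":[0,0,0]},{"dp":[0,0,0.5],"angular":[0,0,0]},{"dp":[0,0,1],"angular":[0,0,0]},{"dp":[0,0,1],"angular":[0,0,0]},{"dp":[0,0,1],"angular":[0,0,0]},{"dp":[0,0,1],"angular":[0,0,0]},{"dp":[0,0,1],"angular":[0,0,0]},{"dp":[0,0,0],"angular":[0,0,0]}]' 0.4 |grep pos
python3 dk.py .066
python3 -m crank '[{"dp":[-0.45,-0.8,0],"angular":[0,0,-6]},{"dp":[-0.45,-0.8,0],"angular":[0,0,-6]},{"dp":[-0.45,-0.8,0],"angular":[0,0,-6]},{"dp":[-0.45,-0.8,0],"angular":[0,0,-6]},{"dp":[-0.45,-0.8,0],"angular":[0,0,-6]},{"dp":[-0.45,-0.8,0],"angular":[0,0,-6]},{"dp":[-0.45,-0.8,0],"angular":[0,0,-6]},{"dp":[-0.45,-0.8,0],"angular":[0,0,-6]},{"dp":[-0.45,-0.8,0],"angular":[0,0,-6]},{"dp":[-0.45,-0.8,0],"angular":[0,0,-6]},{"dp":[-0.45,-0.8,0],"angular":[0,0,-6]},{"dp":[-0.45,-0.8,0],"angular":[0,0,-6]},{"dp":[-0.45,-0.8,0],"angular":[0,0,-6]},{"dp":[-0.45,-0.8,0],"angular":[0,0,-6]},{"dp":[-0.45,-0.8,0],"angular":[0,0,-6]},{"dp":[0,-0.1,0],"angular":[0,0,0]},{"dp":[0,0,0],"angular":[0,0,0]}]' 0.4|grep pos
python3 hoodlook.py .003 pics/h2.png
```

```text
tcp_pos: [0.67, 0.0008, 0.2362]
sherd px [283. 190.] rect (array([666.6,   2.6]), array([70.5, 42.2]), 89.1) centroid [0.6681 0.0034 0.066 ]
sherd px [282.  97.] rect (array([666.1,  89.5]), array([40.8, 37.2]), 82.5) centroid [0.6668 0.0886 0.066 ]
sherd px [285.  22.] rect (array([667.9, 158.6]), array([56.4, 45.4]), 0.3) centroid [0.669  0.1593 0.066 ]
tcp_pos: [0.4638, -0.3619, 0.2288]
[ 0.46411722 -0.36103951  0.2288998 ] yaw 0.23
box [231  38] [347 315] (array([ 462., -364.]), array([291. , 107.7]), 0.1)
bar [279 128] [298 267] (array([ 463.1, -363.2]), array([123.1,  15.8]), 0.2)
```

View pics/h2.png

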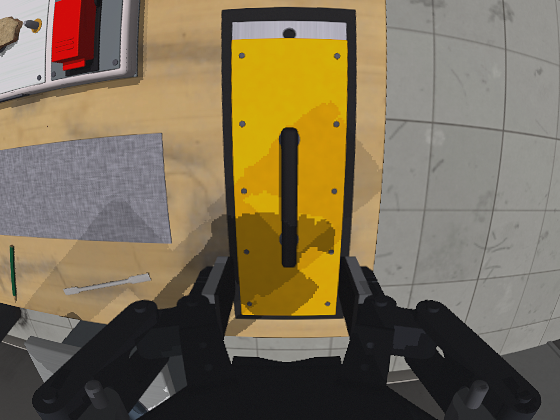

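All three sherds are centred. The hood is unmoved: bar from (279,128) to (298,267), centre (0.4635, -0.363), with the flange hole at (290,33). Regripping at the pose where I released it.

```bash
python3 -m crank '[{"dp":[0.03,-0.08,0],"angular":[0,0,0]},{"dp":[0,0,-1],"angular":[0,0,0]},{"dp":[0,0,-1],"angular":[0,0,0]},{"dp":[0,0,-1],"angular":[0,0,0]},{"dp":[0,0,-1],"angular":[0,0,0]},{"dp":[0,0,-0.5],"angular":[0,0,0]},{"dp":[0,0,-0.27],"angular":[0,0,0]},{"dp":[0,0,0],"angular":[0,0,0]},{"dp":[0,0,0],"angular":[0,0,0]}]'|egrep "pos|^force"; python3 -m crank '[{"dp":[0,0,0],"angular":[0,0,0]},{"dp":[0,0,0],"angular":[0,0,0]},{"dp":[0,0,0],"angular":[0,0,0]},{"dp":[0,0,0],"angular":[0,0,0]},{"dp":[0,0,0],"angular":[0,0,0]}]' 1 100
```

```text
tcp_pos: [0.4661, -0.3642, 0.0873]
force: [-0.8, -0.8, 0.5]
t: 49.15
tcp_pos: [0.4657, -0.3644, 0.0878]
tool_rot: [1.0, 0.002, 0.001, 0.0]
force: [-0.6, 1.2, 4.9]
finger_gap: 0.14
gripper_force: 98.2
```

```bash
python3 -m crank '[{"dp":[0,0,0.4],"angular":[0,0,0]},{"dp":[0,0,0.8],"angular":[0,0,0]},{"dp":[0,0,0.8],"angular":[0,0,0]},{"dp":[0,0,0.8],"angular":[0,0,0]},{"dp":[0,0,0.8],"angular":[0,0,0]},{"dp":[0,0,0.8],"angular":[0,0,0]},{"dp":[0,0,0.3],"angular":[0,0,0]},{"dp":[0,0,0],"angular":[0,0,0]}]'|egrep "pos|force"; python3 -m crank '[{"dp":[0.395,0.9,0],"angular":[0,0,5.25]},{"dp":[0.395,0.9,0],"angular":[0,0,5.25]},{"dp":[0.395,0.9,0],"angular":[0,0,5.25]},{"dp":[0.395,0.9,0],"angular":[0,0,5.25]},{"dp":[0.395,0.9,0],"angular":[0,0,5.25]},{"dp":[0.395,0.9,0],"angular":[0,0,5.25]},{"dp":[0.395,0.9,0],"angular":[0,0,5.25]},{"dp":[0.395,0.9,0],"angular":[0,0,5.25]},{"dp":[0.395,0.9,0],"angular":[0,0,5.25]},{"dp":[0.395,0.9,0],"angular":[0,0,5.25]},{"dp":[0.395,0.9,0],"angular":[0,0,5.25]},{"dp":[0.395,0.9,0],"angular":[0,0,5.25]},{"dp":[0.395,0.9,0],"angular":[0,0,5.25]},{"dp":[0.395,0.9,0],"angular":[0,0,5.25]},{"dp":[0.395,0.9,0],"angular":[0,0,5.25]},{"dp":[0.395,0.9,0],"angular":[0,0,5.25]},{"dp":[0.395,0.9,0],"angular":[0,0,5.25]},{"dp":[0,0,0],"angular":[0,0,0]},{"dp":[0,0,0],"angular":[0,0,0]}]'
python3 -c "
from lib import *
p,m=tcp();print(p,np.degrees(np.arctan2(m[1,0],m[0,0])),sense()['ft_torque'])"
```

```text
tcp_pos: [0.4656, -0.3645, 0.2288]
force: [0.6, -0.7, -4.3]
gripper_force: 98.1
t: 51.85
tcp_pos: [0.6654, 0.0954, 0.2251]
tool_rot: [0.71, 0.704, -0.002, -0.001]
force: [-0.6, -0.8, -4.2]
finger_gap: 0.137
gripper_force: 98.2
[0.6654296 0.0954323 0.2250922] 89.51973676196093 [-0.04267258  0.02719205 -0.03036625]
```

```bash
python3 -m crank '[{"dp":[0.04,-0.04,-0.5],"angular":[0,0,0]},{"dp":[0,0,-0.6],"angular":[0,0,0]},{"dp":[0,0,-0.6],"angular":[0,0,0]},{"dp":[0,0,-0.4],"angular":[0,0,0]},{"dp":[0,0,0],"angular":[0,0,0]},{"dp":[0,0,0],"angular":[0,0,0]},{"dp":[0,0,0],"angular":[0,0,0]}]'|egrep "pos|^force"
python3 - <<'E'
from lib import *
P=[]
for i in range(6):P.append(tcp()[0]);d=snap("wrist")
print(np.mean(P,0));np.savez("f1.npz",**d)
i=d["image"];cv2.imwrite("pics/f1.png",np.hstack([cv2.resize(i[0:100,230:350],(480,400),interpolation=2),cv2.resize(i,(320,400))]))
E
```

```text
tcp_pos: [0.6688, 0.0933, 0.1655]
force: [1.0, -0.7, -4.1]
[0.6686064  0.09353632 0.16562326]
```

View pics/f1.png

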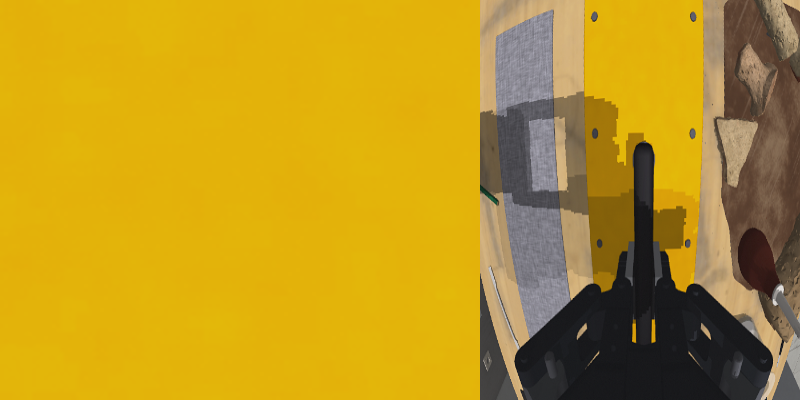

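The holes are not visible from here, so I lower gently by feel.

```bash
python3 -m crank '[{"dp":[-0.03,0.03,-0.2],"angular":[0,0,0]},{"dp":[0,0,-0.2],"angular":[0,0,0]},{"dp":[0,0,0],"angular":[0,0,0]},{"dp":[0,0,0],"angular":[0,0,0]}]'|egrep "pos|^force"
for i in 1 2 3; do python3 -m crank '[{"dp":[0,0,-0.06],"angular":[0,0,0]},{"dp":[0,0,-0.06],"angular":[0,0,0]},{"dp":[0,0,0],"angular":[0,0,0]}]'|egrep "pos|^force"; python3 -c "
from station import sense;print(sense()['ft_torque'].round(2))";done
```

```text
tcp_pos: [0.6667, 0.0946, 0.1519]
force: [-0.0, -0.6, -4.8]
tcp_pos: [0.6669, 0.0945, 0.1487]
force: [0.5, 0.4, -4.5]
[0.05 0.05 0.04]
tcp_pos: [0.6668, 0.0945, 0.1451]
force: [-0.5, 0.5, -4.2]
[ 0.02 -0.05  0.03]
tcp_pos: [0.6671, 0.0945, 0.1416]
force: [0.5, -0.0, -4.2]
[-0.04 -0.06  0.02]
```

```bash
for i in 1 2 3; do python3 -m crank '[{"dp":[0,0,-0.06],"angular":[0,0,0]},{"dp":[0,0,-0.06],"angular":[0,0,0]},{"dp":[0,0,0],"angular":[0,0,0]}]'|egrep "pos|^force"; python3 -c "
from station import sense;print(sense()['ft_torque'].round(2))";done
```

```text
tcp_pos: [0.6671, 0.0946, 0.1379]
force: [0.6, -0.8, -5.1]
[-0.04 -0.06 -0.04]
tcp_pos: [0.6671, 0.0945, 0.1343]
force: [0.2, -0.4, -4.3]
[ 0.02 -0.09  0.04]
tcp_pos: [0.6671, 0.0945, 0.1307]
force: [0.7, -0.3, -3.6]
[-0.01 -0.12  0.02]
```

```bash
for i in 1 2; do python3 -m crank '[{"dp":[0,0,-0.05],"angular":[0,0,0]},{"dp":[0,0,-0.02],"angular":[0,0,0]},{"dp":[0,0,0],"angular":[0,0,0]}]'|egrep "pos|^force"; done
python3 -m crank '[{"dp":[0,0,0],"angular":[0,0,0]},{"dp":[0,0,0],"angular":[0,0,0]},{"dp":[0,0,0],"angular":[0,0,0]},{"dp":[0,0,0],"angular":[0,0,0]},{"dp":[0,0,1],"angular":[0,0,0]},{"dp":[0,0,1],"angular":[0,0,0]},{"dp":[0,0,1],"angular":[0,0,0]},{"dp":[0,0,0.3],"angular":[0,0,0]},{"dp":[0,0,0],"angular":[0,0,0]},{"dp":[0,0,0],"angular":[0,0,0]}]' 0.4|egrep "pos|^force"
cat > seat.py <<'E'
from lib import *
d=snap("wrist") ; 
E
python3 hoodlook.py .045 pics/h3.png; python3 - <<'E'
from lib import *
d=load("hl.npz");d["fish"]=True;g=d.get("range_z")
if g is not None:
    K=d["mtx"];z=g
    v,u=np.mgrid[:420,:560];x=np.dstack([(u-K[0,2])/K[0,0],(v-K[1,2])/K[1,1]]);r=np.linalg.norm(x,axis=2)+1e-9
    P=np.dstack([x/r[...,None]*np.tan(r)[...,None],np.ones_like(r)])*z[...,None]
    W=P@d["pose"][:3,:3].T+d["pose"][:3,3]
    for a,b in((.62,.19),(.71,.19),(.62,.12),(.71,.12),(.62,.03),(.71,.03),(.66,.262),(.62,.262),(.71,.262)):
        m=(z>0)&(np.hypot(W[...,0]-a,W[...,1]-b)<.004);print((a,b),m.sum(),np.median(W[m][:,2]).round(4) if m.any() else None)
E
```

```text
tcp_pos: [0.6672, 0.0946, 0.1299]
force: [-1.3, -0.3, 2.5]
tcp_pos: [0.6672, 0.0945, 0.1298]
force: [-3.7, -0.6, 11.0]
tcp_pos: [0.6661, 0.0945, 0.2243]
force: [-0.1, -0.0, -0.3]
[0.66584004 0.09452872 0.22367039] yaw 89.46
box [221  28] [356 342] (array([666.3,  92.3]), array([290.7, 106.5]), 89.4)
bar [276 134] [298 296] (array([665.6,  93.7]), array([123. ,  14.9]), 89.5)
(0.62, 0.19) 77 0.0901
(0.71, 0.19) 80 0.09
(0.62, 0.12) 72 0.0901
(0.71, 0.12) 72 0.09
(0.62, 0.03) 55 0.0901
(0.71, 0.03) 48 0.0901
(0.66, 0.262) 53 0.0489
(0.62, 0.262) 52 0.049
(0.71, 0.262) 57 0.0489
```

The hood is flush: box top level at 0.090 m everywhere, flange top at 0.049 m. Now the guard and arming.

```bash
python3 -m crank '[{"dp":[-0.14,-0.72,0],"angular":[0,0,-8.13]},{"dp":[-0.14,-0.72,0],"angular":[0,0,-8.13]},{"dp":[-0.14,-0.72,0],"angular":[0,0,-8.13]},{"dp":[-0.14,-0.72,0],"angular":[0,0,-8.13]},{"dp":[-0.14,-0.72,0],"angular":[0,0,-8.13]},{"dp":[-0.14,-0.72,0],"angular":[0,0,-8.13]},{"dp":[-0.14,-0.72,0],"angular":[0,0,-8.13]},{"dp":[-0.14,-0.72,0],"angular":[0,0,-8.13]},{"dp":[-0.14,-0.72,0],"angular":[0,0,-8.13]},{"dp":[-0.14,-0.72,0],"angular":[0,0,-8.13]},{"dp":[-0.14,-0.72,0],"angular":[0,0,-8.13]},{"dp":[0,0,0],"angular":[0,0,0]},{"dp":[0,0,0],"angular":[0,0,0]}]' 0.4 20
python3 - <<'E'
from lib import *
d=snap("wrist");h=hsv(d);H,S,V=[h[...,i] for i in range(3)]
for b in blobs(((H<6)|(H>174))&(S>150),200): print(b.mean(0),rect(cast(d,b,.079)))
E
```

```text
t: 58.0
tcp_pos: [0.6201, -0.1429, 0.2241]
tool_rot: [1.0, 0.001, -0.001, -0.001]
force: [-0.7, 0.5, -0.2]
finger_gap: 0.596
gripper_force: 0.0
[287.13559322 175.4279661 ] (array([ 639. , -143.3]), array([69.7, 36. ]), -0.7)
```

```bash
python3 -m crank '[{"dp":[0,-0.02,-1],"angular":[0,0,0]},{"dp":[0,0,-1],"angular":[0,0,0]},{"dp":[0,0,-1],"angular":[0,0,0]},{"dp":[0,0,-1],"angular":[0,0,0]},{"dp":[0,0,-0.7],"angular":[0,0,0]},{"dp":[0,0,-0.4],"angular":[0,0,0]},{"dp":[0,0,0],"angular":[0,0,0]},{"dp":[0,0,0],"angular":[0,0,0]}]'|egrep "pos|^force"; python3 -m crank '[{"dp":[0,0,0],"angular":[0,0,0]},{"dp":[0,0,0],"angular":[0,0,0]},{"dp":[0,0,0],"angular":[0,0,0]},{"dp":[0,0,0],"angular":[0,0,0]},{"dp":[0,0,0],"angular":[0,0,0]}]' 1 20
```

```text
tcp_pos: [0.6215, -0.1433, 0.0733]
force: [0.9, 0.3, 0.0]
t: 59.35
tcp_pos: [0.6218, -0.1433, 0.0744]
tool_rot: [1.0, -0.0, 0.001, -0.0]
force: [0.1, 3.1, 6.3]
finger_gap: 0.416
gripper_force: 23.5
```

```bash
python3 -m crank '[{"dp":[0.16,0,0.27],"angular":[0,0,0]},{"dp":[0.21,0,0.24],"angular":[0,0,0]},{"dp":[0.25,0,0.2],"angular":[0,0,0]},{"dp":[0.28,0,0.15],"angular":[0,0,0]},{"dp":[0.3,0,0.1],"angular":[0,0,0]},{"dp":[0.31,0,0.05],"angular":[0,0,0]},{"dp":[0.32,0,-0.01],"angular":[0,0,0]},{"dp":[0.31,0,-0.06],"angular":[0,0,0]},{"dp":[0.3,0,-0.12],"angular":[0,0,0]},{"dp":[0,0,0],"angular":[0,0,0]}]'|egrep "pos|force|gap"; python3 -m crank '[{"dp":[0,0,0],"angular":[0,0,0]},{"dp":[0,0,0],"angular":[0,0,0]},{"dp":[0,0,0],"angular":[0,0,0]},{"dp":[0,0,0],"angular":[0,0,0]},{"dp":[0,0,1],"angular":[0,0,0]},{"dp":[0,0,1],"angular":[0,0,0]},{"dp":[-0.7,0,1],"angular":[0,0,0]},{"dp":[-1,0,1],"angular":[0,0,0]},{"dp":[-1,0,0],"angular":[0,0,0]},{"dp":[0,0,0],"angular":[0,0,0]}]' 0.4|grep pos
python3 - <<'E'
from lib import *
d=snap("wrist");h=hsv(d);H,S,V=[h[...,i] for i in range(3)]
for b in blobs(((H<6)|(H>174))&(S>150),200): print(b.mean(0),b.min(0),b.max(0),rect(cast(d,b,.079)))
E
```

```text
tcp_pos: [0.6959, -0.1438, 0.0988]
force: [-0.9, 2.6, 2.4]
finger_gap: 0.416
gripper_force: 23.9
tcp_pos: [0.6095, -0.1432, 0.2186]
[287.05785124  95.31404959] [262  67] [312 126] (array([ 695.8, -143.7]), array([48.2, 40. ]), 0.0)
```

Guard is open again. Pushing the toggle to the back with closed fingers.

```bash
python3 -m crank '[{"dp":[-0.4,-0.02,0],"angular":[0,0,0]},{"dp":[0,0,0],"angular":[0,0,0]},{"dp":[0,0,-0.5],"angular":[0,0,0]},{"dp":[0,0,-1],"angular":[0,0,0]},{"dp":[0,0,-1],"angular":[0,0,0]},{"dp":[0,0,-1],"angular":[0,0,0]},{"dp":[0,0,-0.8],"angular":[0,0,0]},{"dp":[0,0,-0.4],"angular":[0,0,0]},{"dp":[0,0,0],"angular":[0,0,0]},{"dp":[0,0,0],"angular":[0,0,0]}]' 1 20|egrep "pos|force|gap";
for i in 1 2 3 4; do python3 -m crank '[{"dp":[0.1,0,0],"angular":[0,0,0]},{"dp":[0.1,0,0],"angular":[0,0,0]},{"dp":[0,0,0],"angular":[0,0,0]}]'|egrep 'pos|^force';done
```

```text
tcp_pos: [0.6021, -0.1446, 0.0767]
force: [-0.2, 0.1, 0.5]
finger_gap: 0.002
gripper_force: 0.0
tcp_pos: [0.6079, -0.1445, 0.0776]
force: [0.3, 0.2, 0.6]
tcp_pos: [0.6132, -0.1441, 0.0765]
force: [-2.2, 0.1, 1.8]
tcp_pos: [0.6195, -0.1443, 0.0764]
force: [-2.9, 0.7, 2.2]
tcp_pos: [0.624, -0.1442, 0.0761]
force: [-5.2, 0.1, 3.1]
```

```bash
python3 -m crank '[{"dp":[0.06,0,0],"angular":[0,0,0]},{"dp":[0.04,0,0],"angular":[0,0,0]},{"dp":[0,0,0],"angular":[0,0,0]}]'|egrep 'pos|^force'; python3 -m crank '[{"dp":[-0.4,0,0],"angular":[0,0,0]},{"dp":[0,0,1],"angular":[0,0,0]},{"dp":[0,0,1],"angular":[0,0,0]},{"dp":[0,0,1],"angular":[0,0,0]},{"dp":[0,0,1],"angular":[0,0,0]},{"dp":[0,0,0],"angular":[0,0,0]},{"dp":[0,0,0],"angular":[0,0,0]}]' 0.4|egrep 'pos|^force'
python3 - <<'E'
from lib import *
d=snap("wrist");print(tcp()[0]);np.savez("t2.npz",**d);cv2.imwrite("pics/t2.png",cv2.resize(d["image"][60:210,210:360],None,fx=4,fy=4))
E
```

```text
tcp_pos: [0.6244, -0.1441, 0.076]
force: [-10.0, -1.0, 6.8]
tcp_pos: [0.6174, -0.1446, 0.1972]
force: [-0.6, -0.5, -1.5]
[ 0.61635722 -0.14422301  0.19594027]
```

View pics/t2.png

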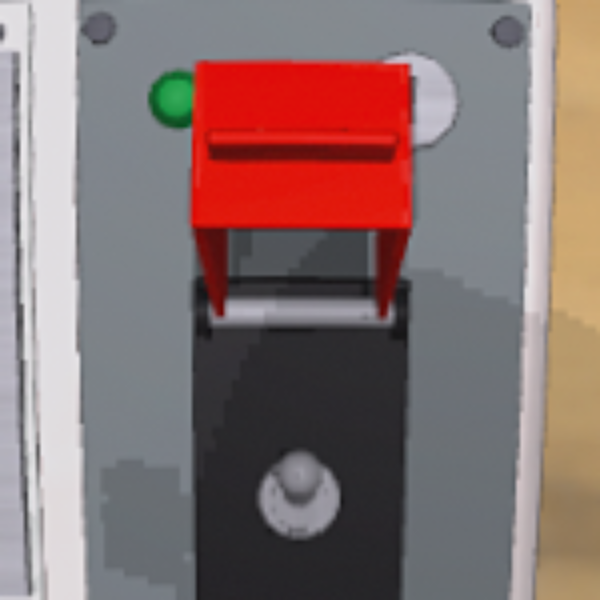

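The toggle leans fully back: tip (300,475) behind bush (299,497), the same as at the start, with the stop felt at 10 N. Closing the guard.

```bash
python3 -m crank '[{"dp":[0.87,0.02,0],"angular":[0,0,0]},{"dp":[0.87,0,0],"angular":[0,0,0]},{"dp":[0.86,0,0],"angular":[0,0,0]},{"dp":[0,0,0],"angular":[0,0,0]},{"dp":[0,0,-1],"angular":[0,0,0]},{"dp":[0,0,-1],"angular":[0,0,0]},{"dp":[0,0,-1],"angular":[0,0,0]},{"dp":[0,0,-0.45],"angular":[0,0,0]},{"dp":[0,0,0],"angular":[0,0,0]},{"dp":[0,0,0],"angular":[0,0,0]}]' 0.4 |egrep "pos|^force"
python3 -m crank '[{"dp":[0,0,0],"angular":[0,0,0]},{"dp":[0,0,0],"angular":[0,0,0]},{"dp":[0,0,0],"angular":[0,0,0]},{"dp":[0,0,0],"angular":[0,0,0]}]' 1 20|egrep "pos|force|gap"
```

```text
tcp_pos: [0.6942, -0.1438, 0.0931]
force: [-0.2, 0.2, 0.5]
tcp_pos: [0.6953, -0.1438, 0.0949]
force: [0.3, 1.4, 6.2]
finger_gap: 0.423
gripper_force: 23.4
```

```bash
python3 -m crank '[{"dp":[-0.28,0,0.14],"angular":[0,0,0]},{"dp":[-0.3,0,0.09],"angular":[0,0,0]},{"dp":[-0.31,0,0.03],"angular":[0,0,0]},{"dp":[-0.31,0,-0.02],"angular":[0,0,0]},{"dp":[-0.3,0,-0.07],"angular":[0,0,0]},{"dp":[-0.29,0,-0.13],"angular":[0,0,0]},{"dp":[-0.26,0,-0.17],"angular":[0,0,0]},{"dp":[-0.23,0,-0.22],"angular":[0,0,0]},{"dp":[-0.17,0,-0.22],"angular":[0,0,0]},{"dp":[0,0,0],"angular":[0,0,0]}]'|egrep "pos|force|gap"
python3 -m crank '[{"dp":[0,0,0],"angular":[0,0,0]},{"dp":[0,0,0],"angular":[0,0,0]},{"dp":[0,0,0],"angular":[0,0,0]},{"dp":[0,0,0],"angular":[0,0,0]},{"dp":[0,0,1],"angular":[0,0,0]},{"dp":[0,0,1],"angular":[0,0,0]},{"dp":[0,0,1],"angular":[0,0,0]},{"dp":[0,0,1],"angular":[0,0,0]},{"dp":[0,0,1],"angular":[0,0,0]},{"dp":[-1,-1,0.5],"angular":[0,0,0]},{"dp":[-1,-1,0],"angular":[0,0,0]},{"dp":[-1,-1,0],"angular":[0,0,0]},{"dp":[-1,-1,0],"angular":[0,0,0]},{"dp":[0,0,0],"angular":[0,0,0]},{"dp":[0,0,0],"angular":[0,0,0]}]' 0.4|grep pos
python3 - <<'E'
from lib import *
d=snap("wrist");h=hsv(d);H,S,V=[h[...,i] for i in range(3)]
for b in blobs(((H<6)|(H>174))&(S>150),200): print(b.mean(0),rect(cast(d,b,.079)))
t=snap("top");h=hsv(t);H,S,V=[h[...,i] for i in range(3)]
v,u=np.mgrid[:420,:560]
for n,m,z in(("hood",(H>20)&(H<35)&(S>180)&(V>120)&(v>130)&(v<195)&(u>190)&(u<320),.091),("guard",((H<6)|(H>174))&(S>150)&(v>140)&(v<200)&(u>310),.079)):
    for b in blobs(m,100):print(n,rect(cast(t,b,z)))
cv2.imwrite("pics/end.png",t["image"][:320]);print(cv2.absdiff(t["image"],load("top0.npz")["image"])[140:230,60:185].max(2).__gt__(60).sum())
E
```

```text
tcp_pos: [0.6182, -0.1432, 0.0743]
force: [0.9, 3.6, 0.1]
finger_gap: 0.417
gripper_force: 21.1
tcp_pos: [0.5001, -0.2644, 0.241]
[158.85462555  54.19823789] (array([ 633.7, -148.4]), array([75.5, 45. ]), -0.8)
hood (array([667.3,  94.3]), array([289.4, 107.8]), 89.5)
guard (array([ 632.5, -142.6]), array([73.4, 34.7]), -1.0)
0
```

View pics/end.png

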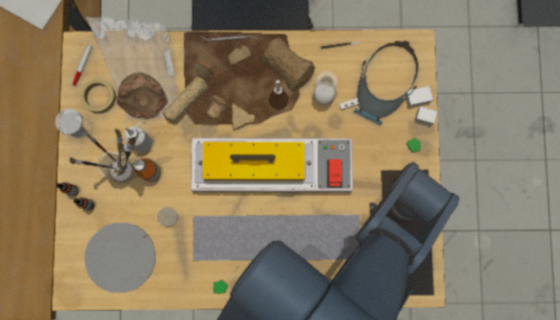

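The final top view shows the hood seated at (253,160), the guard shut exactly as at the start at (335,172), the foam empty, and the bottle and dish unchanged. Handing in.

```bash
python3 -c "
from station import order;print(order.sign_off())"
```

```text
the job is handed in; nothing more can be done
None
```

The job is done and handed in: sherds 5, 7 and 6 lie centred on windows 1, 2 and 3, the hood is seated flush, the toggle is armed under the shut guard, and the bottle and dish did not move.

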